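Stack component cartons on the sloping packing rack

ROBOT

A 6-joint arm with a two-finger parallel gripper is mounted at the origin on a cart in front of the work surface, level with it; the furniture and walls round the work are solid. World frame = base frame: x ahead of the robot, y to its left, z up, the work surface at z = 0. Lengths are in mm, angles in rad, forces in N, time in s.
With the tool pointing down it reaches from about 275 to 750 mm from the base axis. Payload 10.2 kg.
Tool frame: the origin (TCP) lies midway between the tips of the shut fingers; the grasp point (between the pads) lies 19 mm behind it; z points along the fingers, y is the direction in which the jaws open and shut (so a half turn about z gives the same grasp; the last joint's range is limited). The gripper opens to 85 mm and grips with 20 to 120 N. Pads are 22 mm wide; open, the fingers measure 114 mm over their backs; the gripper's body (76 mm by 85 mm) begins 54 mm behind the grasp point. The pads swing forward as they close: fully open they stand 13 mm farther back than shut.
Start: joints at [-1.45, 0.313, 1.498, -0, 1.331, -0.223], TCP at [176.948, -494.288, 231.294] pointing down, gripper open.
Joint ranges: [-2.94, 2.94], [-0.97, 2.17], [0.19, 2.56], [-1.23, 4.37], [0.02, 3.11], [-2.88, 2.88]. Speed limits (rad/s): [2.39, 2.39, 3.01, 3.14, 3.14, 3.14].

INTERFACE

Orientations are given as a unit quaternion [w, x, y, z].
In Python, from rig import ctrl gives the robot as it stands.
- The arm moves only by the tool carry_out, never from a script. Its argument "plan" is a list of rows, each a list of 3 entries, a list of its own where there are three numbers: the finger opening in mm, from 0 to 85.4, then the shift along the tool's x, y, z in mm, then the turn, a rotation vector about the tool's x, y, z in units of 6 degrees (1.0 is 6 degrees). In form: [[grip, [x, y, z], [ax, ay, az]], ...]. A call has 1 to 20 rows; each row shifts and turns the commanded pose from where the row before left it, along the tool's axes as they then stand; what a row does not reach is not made up. A row lasts 1/12 s, in which the tool goes at most 41.7 mm and 7.16 degrees, less where a joint would pass 70% of its speed; a pose out of reach is approached as far as the arm can. A call with a gripper value outside its range is refused whole. The fingers move at their own pace and stop on an object; "grip_force" is the grip in N (left out, the last holds). Time passes only in rows, so rows that do not move let the fingers close. It gives the time, the measured TCP pose, the force and the opening at its end, in the units of the state.
- ctrl.sense(): the state, without advancing time (a new reading comes with each control period).
- ctrl.capture(name): name is "scene" or "top" or "wrist"; returns a dict with "color" (384x512x3 uint8, blue, green, red), "range_z" (384x512 float32, mm along the optical axis (not along the pixel's ray), 0 where there is no reading), "fx", "fy", "cx", "cy" (pixels), "cam_to_world" (4x4, takes a point from camera to world coordinates); the wrist camera has in their place "tool_from_camera" (4x4, takes a point from camera to tool coordinates, whose origin is the TCP and whose axes are the flange's). Camera axes: x right, y up, looking along -z (the intrinsics and any distortion apply to the point x, -y, -z); pixel columns grow to the right and rows downward; lengths in mm; the calibration is good to about 2 mm. A picture is of the moment at which its call begins: read the wrist's pose just before it.
- ctrl.finish_job(): hands the job in, once; it reports no verdict.
The state is a dict: "time_s": time; "joints": joint angles; "dq": joint speeds; "tau": joint torques, N m; "eef_pos": TCP position; "ee_rot": TCP orientation; "force": force on the tool from outside, world axes, zero at the start; "wrist_torque": the same for the moment, N m; "grip_width": opening from 0.0 (shut) to 1.0 (fully open).
Only numpy, scipy, OpenCV 4.12 (cv2) and the standard library are available. Lean on these libraries where they do the work, as an engineer would, in place of code of your own. Each camera call takes 0.05 s, during which the arm holds its last target.

TASK

Slide the rack's backstop fully home to the low end of the sloping deck; if it sticks, its catch is on and must first be let go with the push button beside the deck. Then stack the cartons flat on the deck, the wide one at the bottom, the long narrow one on it and the short one on top, each pushed snug and square against the backstop and about in the middle of it from side to side. Leave everything else on the bench where it stands, and let go of the stack.

Things in the scene. Friction and masses are not known exactly. Their poses are not given: they have to be found in the camera images.
- rack: Fixed packing rack: plywood deck 225 x 170 mm, no side walls, sloping down at 0.26 rad (15 degrees) along the rack's x, away from the robot, on a closed plywood box and a steel base 232 x 178 mm. Origin: centre of the base's underside, on the bench; z up. The deck's high front edge lies at x -107, z 110 mm. On its right (-y) a grey housing (y -87 to -127 mm) stands 34 mm over the deck plane.
- backstop (a joint): Sliding backstop (aluminium plate 160 mm wide, 8 thick, 87 high, square on the deck): its place along the slope in m. Starts at 0 to 0.014; 0.050 is fully home at the low end. Stays where it is left; free, it slides with about 3 N, pushed by its face or through the wide carton. With the catch on (cannot be seen) it stops hard at about 0.018.
- backstop_foot (a point): Foot of the backstop's front face, on the deck surface, in the middle of its width; moves with it. z: up along the face, the deck's normal (leans 0.26 rad from vertical, toward the low end); x: down the slope, into the face; y: along the face. Fully home it is at (98, 0, 55) mm in the rack's frame.
- catch_top (a point): Centre of the top of the catch's black push button, 28 mm across, 16 mm proud of the grey housing; z is its axis (the deck's normal), pointing out. Pressed fully down, 12 mm (about 7 N), it lets the backstop go for good. It springs back and looks the same with the catch on or off; pressing it with the catch off does no harm.
- wide_carton_center (a point): Centre of the wide brown carton, 110 mm (x) x 140 mm (y) x 32 mm (z), 0.3 to 0.55 kg. It starts lying on the deck in front of the backstop, tilted with it, 140 mm side across the slope. Too wide to grip: push its front.
- long_carton_center (a point): Centre of the long narrow brown carton, 120 mm (x) x 66 mm (y) x 32 mm (z), 0.16 to 0.34 kg, lying flat on the bench; gripped across its 66 mm and stacked with its 120 mm along the slope.
- short_carton_center (a point): Centre of the short brown carton, 95 mm (x) x 58 mm (y) x 32 mm (z), 0.12 to 0.26 kg, lying flat on the bench; gripped across its 58 mm and stacked with its 95 mm along the slope.
- flux_bottle: white dispensing bottle with red needle cap, 44 mm across, 140 high, standing; bystander; origin at its underside
- second_shell: another camera back shell, of the same size and axes as camera_shell, on the left; bystander; origin at its underside
- pin_tray: shallow grey tray 58 x 86 mm, 16 high; bystander; origin at its underside
- camera_shell: white camera back shell with circuit boards on it, 32 high, shell 66 x 57 mm: it lies from -3 to +63 mm along this body's x and -21 to +36 mm along its y, its lead reaches further; bystander; origin at its underside
- spray_can: orange can with yellow cap, 59 mm across, 199 high, standing; bystander; origin at its underside
Things that resemble listed ones, but are neither listed nor needed, are in the scene too. What is shaped like the part that bears short_carton_center but pink is not meant.

How it is judged:
By the outcome, as a careful person would: the job done as asked, in the order asked, and still so for the second after the job is handed in, with the robot touching nothing.
It also fails if it takes over 72 s, if anything falls off the work surface, if the arm or the gripper's body presses on something with over 40 N, if the wrist force passes 120 N, or if a joint passes its speed limit or range.

## Working session

There is one attempt and no reset: what is moved stays moved. The work goes in short steps, Python scripts to look and compute and a tool call to move; the robot and the scene stay as the last step left them, time stands still between calls to the robot, and variables do not carry over. Pictures are saved under pics/ and viewed, and the job is handed in when it is done.

Besides the shell and the picture viewer there is one more tool, called by a JSON object that holds its "name" and its "arguments". carry_out: Moves the arm, as the interface text tells. Its arguments: {"type":"object","properties":{"plan":{"type":"array"},"grip_force":{"type":"number"}},"required":["plan"]}

```bash
ls; mkdir -p pics; python3 - <<'E'
from rig import ctrl
import cv2,pickle
s=ctrl.sense();print(s)
d={}
for n in("scene","top","wrist"):
    c=ctrl.capture(n);d[n]=c;cv2.imwrite(f"pics/{n}0.png",cv2.resize(c["color"],(800,600),interpolation=cv2.INTER_CUBIC));print(n,{k:v for k,v in c.items() if k not in("color","range_z")})
pickle.dump(d,open("d0.pkl","wb"))
E
```

```text
pics
{'time_s': 0.0, 'joints': array([-1.45039229e+00,  3.13441786e-01,  1.49842606e+00,  2.58155837e-06,
        1.33101581e+00, -2.23393147e-01]), 'dq': array([ 0.00145637, -0.00107958,  0.00057771,  0.00043626,  0.00063525,
        0.00112371]), 'tau': array([-2.04848066e-04, -4.12262249e+01, -2.59740901e+01, -2.14101678e-04,
        4.10959430e-03,  2.33739718e-05]), 'eef_pos': array([ 176.91977574, -494.01901245,  230.74343243]), 'ee_rot': array([-6.44583611e-04,  9.85261630e-01,  1.71052929e-01,  3.44772313e-05]), 'force': array([-0.32118973, -1.0825625 ,  0.31037469]), 'wrist_torque': array([-0.00284305, -0.00644259, -0.0204413 ]), 'grip_width': 1.0013997354008202}
scene {'fx': 355.29255618915585, 'fy': 355.29255618915585, 'cx': 251.0588518835893, 'cy': 189.07952819185715, 'cam_to_world': array([[-6.42008691e-01,  3.90816010e-01, -6.59611770e-01,
        -3.23002272e+02],
       [-7.66610264e-01, -3.14252681e-01,  5.59958888e-01,
         6.93854190e+02],
       [ 1.15561309e-02,  8.65163625e-01,  5.01356517e-01,
         7.43315174e+02],
       [ 0.00000000e+00,  0.00000000e+
[... 286 characters left out ...]
.21203345e-03, -1.02797510e-02,
        -3.08679372e+01],
       [-1.06508861e-02,  1.53431442e-01,  9.88101893e-01,
         1.42732496e+03],
       [ 0.00000000e+00,  0.00000000e+00,  0.00000000e+00,
         1.00000000e+00]])}
wrist {'fx': 270.8672423316368, 'fy': 270.8672423316368, 'cx': 254.16030744671522, 'cy': 193.41750265142406, 'tool_from_camera': array([[ 3.18856537e-04,  9.60875268e-01,  2.76981259e-01,
         7.03000501e+01],
       [ 9.99999934e-01, -3.55232334e-04,  8.11515143e-05,
         8.43532702e-01],
       [ 1.76369182e-04,  2.76981214e-01, -9.60875318e-01,
        -1.41912682e+02],
       [ 0.00000000e+00,  0.00000000e+00,  0.00000000e+00,
         1.00000000e+00]])}
```

View pics/scene0.png

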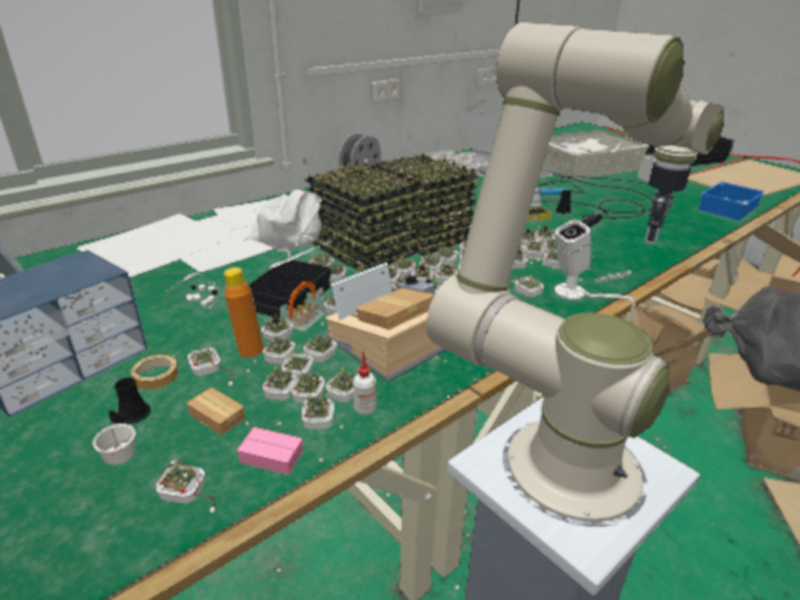

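View pics/top0.png

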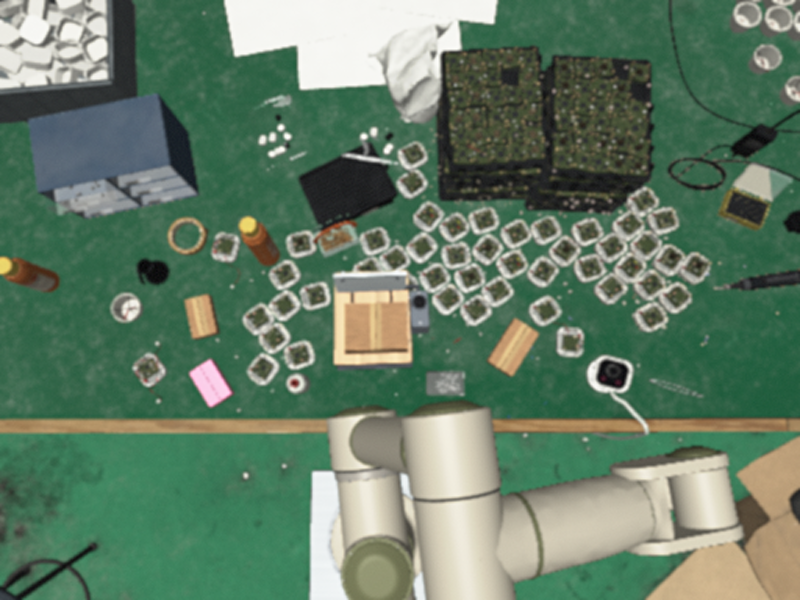

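```bash
python3 - <<'E'
import cv2,pickle
d=pickle.load(open("d0.pkl","rb"))
c=d["top"]["color"]
cv2.imwrite("pics/topcrop.png",cv2.resize(c[60:260,150:400],(800,640)[:2] and (750,600),interpolation=cv2.INTER_CUBIC))
E
```

```text
(no output)
```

View pics/topcrop.png

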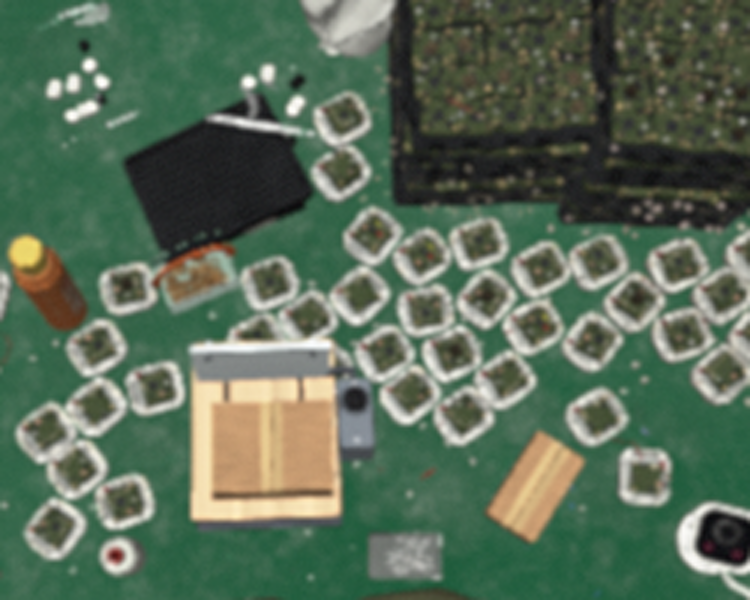

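The brown cartons are the long one at top picture (513,347) and the short one at (201,316). The pink decoy is at (210,382), and the wide carton is on the rack at (376,326). The spray cans at (258,242) and (25,272) and the other shells can all stay. Next I'll measure positions.

```bash
cat > h.py <<'E'
import numpy as np,cv2,pickle
from scipy.spatial.transform import Rotation as R
def rot(q): return R.from_quat([q[1],q[2],q[3],q[0]]).as_matrix()
def cloud(c,T=None):
    T=c["cam_to_world"] if T is None else T
    z=c["range_z"].astype(float);v,u=np.mgrid[:z.shape[0],:z.shape[1]]
    P=np.stack([(u-c["cx"])/c["fx"]*z,-(v-c["cy"])/c["fy"]*z,-z],-1)
    W=P@T[:3,:3].T+T[:3,3]; W[z==0]=np.nan
    return W
def wristT(c,s):
    A=np.eye(4);A[:3,:3]=rot(s["ee_rot"]);A[:3,3]=s["eef_pos"]
    return A@c["tool_from_camera"]
E
python3 - <<'E'
from h import *
d=pickle.load(open("d0.pkl","rb"))
W=cloud(d["top"])
f=1.5625
for n,u,v in [("short",201,316),("long",513,347),("pink",210,382),("wide",376,326),("bench",450,347),("btn",419,300),("housing",420,322),("bottle",295,383),("tray",445,383),("shelltop",318,294),("stoptop",370,274),("deck L",340,330),("deckfront",372,359)]:
    print(n,W[int(v/f),int(u/f)].round(1))
S=cloud(d["scene"])
# carton masks: by color brown+height
for nm,c,Wc in(("top",d["top"],W),("scene",d["scene"],S)):
  for name,ctr in(("short",W[int(316/f),int(201/f)]),("long",W[int(347/f),int(513/f)])):
    m=(np.hypot(Wc[...,0]-ctr[0],Wc[...,1]-ctr[1])<85)&(abs(Wc[...,2]-32)<6)
    col=c["color"].astype(int); m&=(col[...,2]-col[...,0]>50)
    p=Wc[m]; 
    if len(p)<10: continue
    r=cv2.minAreaRect(p[:,:2].astype(np.float32)); print(nm,name,len(p),p.mean(0).round(1),r,np.median(p[:,2]))
# deck plane fits
E
```

```text
short [512.7 429.5  30.3]
long [ 436.9 -305.2   31.4]
pink [358.7 399.3  33.8]
wide [478.3  12.3 126.1]
bench [ 439.  -161.9    8.1]
btn [533.2 -84.  127. ]
housing [486.1 -83.9 116.1]
bottle [353.5 190.9 106.9]
tray [ 354.6 -145.7    7.9]
shelltop [562.4 151.5  41. ]
stoptop [588.1  25.2 152.2]
deck L [472.3  94.6  87.1]
deckfront [407.7  19.6 108.1]
top short 373 [512.4 428.   33. ] ((512.9105834960938, 429.5536193847656), (96.26068878173828, 59.05986022949219), 14.793601036071777) 33.110544598640445
top long 574 [ 438.1 -305.7   32. ] ((438.2672119140625, -305.4524841308594), (65.85379028320312, 119.7508316040039), 56.78020477294922) 32.11370732154194
scene short 454 [502.9 428.2  31.4] ((506.9962158203125, 428.12432861328125), (99.28087615966797, 59.791404724121094), 13.67141342163086) 31.518525032711636
```

```bash
python3 - <<'E'
from h import *
d=pickle.load(open("d0.pkl","rb"))
c=d["top"];W=cloud(c);col=c["color"].astype(int)
X,Y,Z=W[...,0],W[...,1],W[...,2]
roi=(X>370)&(X<640)&(Y>-130)&(Y<125)&(Z>25)
p=W[roi]
# plane of carton top via RANSAC with color brown dark
hsv=cv2.cvtColor(c["color"],cv2.COLOR_BGR2HSV)
for (u,v) in [(345,330),(376,326),(372,359),(350,290),(370,284),(420,322)]:
    print(u,v,hsv[int(v/1.5625),int(u/1.5625)],c["color"][int(v/1.5625),int(u/1.5625)])
def fit(P):
    A=np.c_[P[:,0],P[:,1],np.ones(len(P))]
    for _ in range(6):
        k,*_r=np.linalg.lstsq(A,P[:,2],rcond=None);r=P[:,2]-A@k;ok=abs(r)<max(1.5,2*np.std(r));A=A[ok];P=P[ok]
    return k,np.std(r),len(P)
m=(X>430)&(X<530)&(Y>-30)&(Y<60);k,s,n=fit(W[m]);print("carton top",k,s,n,"slope",np.degrees(np.arctan(np.hypot(*k[:2]))),"dir",np.degrees(np.arctan2(-k[1],-k[0])))
mt=abs(Z-(k[0]*X+k[1]*Y+k[2]))<4
b=W[mt&roi&(Y>-62)]; print("rect carton",cv2.minAreaRect(b[:,:2].astype(np.float32)))
off=32*np.sqrt(1+k[0]**2+k[1]**2)
md=(abs(Z-(k[0]*X+k[1]*Y+k[2]-off))<5)&roi&(X<575)
b=W[md];print("deck",len(b),cv2.minAreaRect(b[:,:2].astype(np.float32)),fit(b))
out=(c["color"]*0); out[md]=(0,255,0); out[mt&roi]=(0,0,255)
o=cv2.addWeighted(c["color"],.5,out,.5,0)[160:250,190:300]
cv2.imwrite("pics/seg.png",cv2.resize(o,None,fx=7,fy=6))
# print rows
for r in range(165,245,4):
    i=np.where(md[r])[0]; j=np.where((mt&roi)[r])[0]
    print(r,i.min() if len(i) else None,i.max() if len(i) else None, W[r,i.min()].round(0) if len(i) else '',W[r,i.max()].round(0) if len(i) else '', '| top', (W[r,j.min()].round(0),W[r,j.max()].round(0)) if len(j) else '')
E
```

```text
345 330 [ 19  88 231] [151 201 231]
376 326 [ 18 101 214] [129 180 214]
372 359 [ 21  64 248] [186 229 248]
350 290 [ 78  10 134] [132 134 129]
370 284 [ 78  10 133] [131 133 128]
420 322 [105  14 184] [184 179 174]
carton top [-2.68721103e-01  6.46049254e-03  2.50401041e+02] 1.7144348467474728 610 slope 15.045405838555574 dir -1.3772184609466607
rect carton ((497.8351135253906, 21.471275329589844), (150.0452880859375, 155.8967742919922), 2.067364454269409)
deck 847 ((487.42486572265625, 3.8876571655273438), (179.68222045898438, 203.8839569091797), 2.1523587703704834) (array([-2.63836099e-01, -4.41438854e-03,  2.15148659e+02]), np.float64(1.961105311761488), 769)
165 None None   | top 
169 None None   | top 
173 None None   | top 
177 None None   | top 
181 None None   | top 
185 214 214 [569. 109.  64.] [569. 109.  64.] | top 
189 214 260 [554. 108.  70.] [553. -58.  71.] | top (array([548., -64., 100.]), array([ 548., -103.,  102.]))
193 214 261 [539. 108.  72.] [538. -61.  73.] | top (array([533., -32., 106.]), array([ 533., -102.,  108.]))
197 214 261 [524. 107.  74.] [523. -61. 
[... 224 characters left out ...]
] | top (array([490.,  82., 117.]), array([ 489., -104.,  120.]))
209 214 261 [479. 105.  90.] [479. -60.  87.] | top (array([476.,  81., 122.]), array([ 475., -101.,  122.]))
213 214 262 [465. 105.  90.] [464. -64.  92.] | top (array([461.,  80., 128.]), array([461., -56., 123.]))
217 214 262 [450. 104.  96.] [450. -64.  91.] | top (array([447.,  80., 127.]), array([447., -56., 129.]))
221 214 262 [436. 103. 102.] [436. -63. 100.] | top (array([433.,  80., 134.]), array([433., -56., 137.]))
225 214 262 [422. 103. 105.] [422. -63. 103.] | top 
229 214 262 [408. 102. 108.] [408. -63. 106.] | top 
233 216 216 [394.  95. 109.] [394.  95. 109.] | top 
237 None None   | top 
241 None None   | top
```

View pics/seg.png

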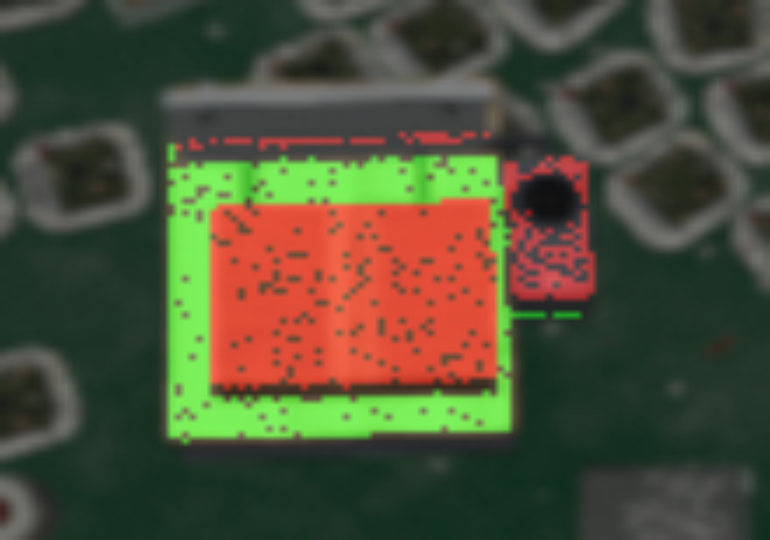

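```bash
cat >> h.py <<'E'
from scipy.optimize import least_squares
U=np.radians(6)
def Rtool(psi,tilt=0.,extra=None):
    # tool x along heading psi, z down; then tilt about tool y (neg = deck normal)
    A=R.from_euler('z',psi).as_matrix()@np.diag([1.,-1,-1])
    return A@R.from_rotvec([0,tilt,0]).as_matrix()
def cur():
    from rig import ctrl
    s=ctrl.sense();return s,np.array(s["eef_pos"]),rot(s["ee_rot"])
def rows(p,A,pt,At,n,show=True):
    rv=R.from_matrix(A.T@At).as_rotvec()/n; dR=R.from_rotvec(rv).as_matrix()
    M=np.zeros((3,3));B=A.copy()
    for _ in range(n): M+=B;B=B@dR
    sh=np.linalg.solve(M,np.asarray(pt)-p)
    if show: print(n,"x",sh.round(2).tolist(),(rv/U).round(3).tolist(),"|shift|",np.linalg.norm(sh).round(1),"turn",(np.linalg.norm(rv)/U).round(2))
    return sh,rv
def go(pt,At,n):
    s,p,A=cur(); return rows(p,A,pt,At,n)
def loc(pt):
    s,p,A=cur(); d=A.T@(np.asarray(pt)-p); print("tool-frame offset",d.round(1)); return d
E
python3 - <<'E'
from h import *
go([480,-20,260],Rtool(.037,-.26),18)
E
```

```text
18 x [21.51, -22.6, -4.12] [0.021, -0.137, 0.162] |shift| 31.5 turn 0.21
```

{"name": "carry_out", "arguments": {"plan": [[0, [21.5, -22.6, -4.1], [0.02, -0.137, 0.162]], [0, [21.5, -22.6, -4.1], [0.02, -0.137, 0.162]], [0, [21.5, -22.6, -4.1], [0.02, -0.137, 0.162]], [0, [21.5, -22.6, -4.1], [0.02, -0.137, 0.162]], [0, [21.5, -22.6, -4.1], [0.02, -0.137, 0.162]], [0, [21.5, -22.6, -4.1], [0.02, -0.137, 0.162]], [0, [21.5, -22.6, -4.1], [0.02, -0.137, 0.162]], [0, [21.5, -22.6, -4.1], [0.02, -0.137, 0.162]], [0, [21.5, -22.6, -4.1], [0.02, -0.137, 0.162]], [0, [21.5, -22.6, -4.1], [0.02, -0.137, 0.162]], [0, [21.5, -22.6, -4.1], [0.02, -0.137, 0.162]], [0, [21.5, -22.6, -4.1], [0.02, -0.137, 0.162]], [0, [21.5, -22.6, -4.1], [0.02, -0.137, 0.162]], [0, [21.5, -22.6, -4.1], [0.02, -0.137, 0.162]], [0, [21.5, -22.6, -4.1], [0.02, -0.137, 0.162]], [0, [21.5, -22.6, -4.1], [0.02, -0.137, 0.162]], [0, [21.5, -22.6, -4.1], [0.02, -0.137, 0.162]], [0, [21.5, -22.6, -4.1], [0.02, -0.137, 0.162]], [0, [0, 0, 0], [0, 0, 0]], [0, [0, 0, 0], [0, 0, 0]]]}}

```text
time_s: 1.82
eef_pos: [480.1, -19.4, 258.6]
ee_rot: [0.003, 0.991, 0.019, -0.13]
force: [-0.7, 0.2, 0.2]
grip_width: -0.002
```

```bash
python3 - <<'E'
from h import *
from rig import ctrl
s,p,A=cur();c=ctrl.capture("wrist")
print(s["time_s"],p.round(1),A.round(3).tolist(),s["joints"].round(2),s["force"].round(1))
pickle.dump((c,s),open("w1.pkl","wb"))
cv2.imwrite("pics/w1.png",cv2.resize(c["color"],(800,600),interpolation=cv2.INTER_CUBIC))
E
```

```text
1.8167 [480.1 -19.4 258.6] [[0.965, 0.039, -0.258], [0.037, -0.999, -0.012], [-0.258, 0.002, -0.966]] [-0.24  0.35  1.4  -0.07  1.64  1.29] [-0.7  0.2  0.2]
```

View pics/w1.png

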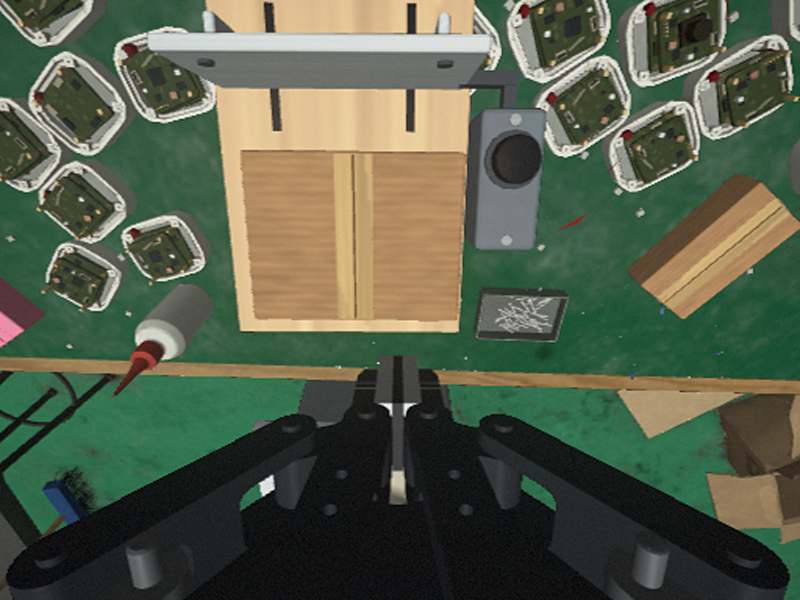

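```bash
python3 - <<'E'
from h import *
c,s=pickle.load(open("w1.pkl","rb"))
T=wristT(c,s);W=cloud(c,T);f=1.5625
def ray(u,v,n,d0): # intersect px(800 scale) with plane n.x=d0
    u=u/f;v=v/f
    r=T[:3,:3]@np.array([(u-c["cx"])/c["fx"],-(v-c["cy"])/c["fy"],-1.]);o=T[:3,3]
    return o+r*(d0-n@o)/(n@r)
def plane(u0,v0,u1,v1):
    P=W[int(v0/f):int(v1/f),int(u0/f):int(u1/f)].reshape(-1,3);P=P[~np.isnan(P[:,0])]
    for _ in range(4):
        m=P.mean(0);n=np.linalg.svd(P-m,full_matrices=False)[2][2];n*=np.sign(n[2]);r=(P-m)@n;P=P[abs(r)<max(1,2*r.std())]
    return n,n@m,r.std(),len(P)
nc,dc,*q=plane(250,160,455,310);print("carton top n",nc.round(4),dc,q)
nd,dd,*q=plane(285,95,400,145);print("deck n",nd.round(4),dd,q)
nh,dh,*q=plane(485,190,535,235);print("housing n",nh.round(4),dh)
n=nc; D=dc-32
print("deck offset vs carton", dc-dd)
th=.2618
for nm,uv in {"deckFL":(240,332),"deckFR":(458,332),"deckL2":(221,110),"deckL1":(232,250),"footL":(217,87),"footR":(470,87)}.items(): print(nm,ray(*uv,n,D).round(1))
for nm,uv in {"cFL":(252,319),"cFR":(462,320),"cBL":(241,151),"cBR":(468,153)}.items(): print(nm,ray(*uv,n,dc).round(1))
for nm,uv in {"btn":(515,157)}.items(): print(nm,ray(*uv,n,D+50).round(1),W[int(uv[1]/f),int(uv[0]/f)].round(1))
for nm,uv in {"hFL":(471,247),"hFR":(534,249),"hBL":(476,108),"hBR":(545,109)}.items(): print(nm,ray(*uv,n,D+34).round(1))
for nm,uv in {"stopTL":(150,48),"stopTR":(489,50)}.items(): print(nm,ray(*uv,n,D+87).round(1))
cv2.imwrite("pics/w1c.png",cv2.resize(c["color"][20:220,130:360],None,fx=3,fy=3,interpolation=cv2.INTER_CUBIC)[:600,:690])
E
```

```text
carton top n [0.2567 0.0087 0.9664] 238.92787275003207 [np.float64(0.5770445850529489), 11270]
deck n [0.2564 0.0087 0.9665] 206.715903361874 [np.float64(0.559905253010982), 2032]
housing n [0.256  0.0059 0.9667] 240.86716771529348
deck offset vs carton 32.21196938815805
deckFL [392.   97.5 109.1]
deckFR [398.4 -70.9 108.9]
deckL2 [544.5  99.8  68.6]
deckL1 [453.5  99.1  92.7]
footL [558.  101.4  65. ]
footR [564.5 -65.4  64.7]
cFL [421.6  76.9 134.5]
cFR [426.3 -67.2 134.6]
cBL [526.7  77.3 106.6]
cBR [531.  -62.2 106.7]
btn [533.5 -86.5 124.9] [534.  -85.8 125.2]
hFL [475.9 -68.7 123.5]
hFR [ 476.2 -109.8  123.8]
hBL [556.  -64.5 102.2]
hBR [ 557.1 -105.6  102.2]
stopTL [580.3  97.8 149.1]
stopTR [585.7 -58.9 149.1]
```

View pics/w1c.png

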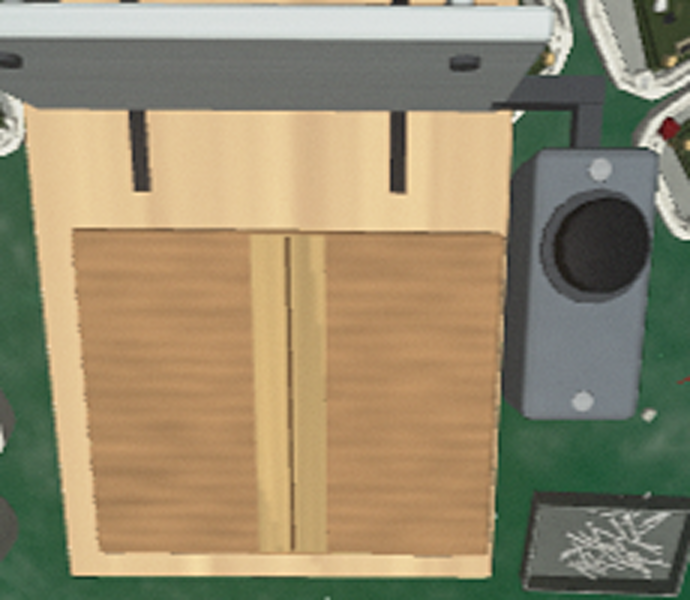

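```bash
cat >> h.py <<'E'
YAW=.0367;TH=.2602
N=np.array([.2567,.0087,.9664]);N/=np.linalg.norm(N)
RK=np.array([502.1,17.2,0.])
EX=np.array([np.cos(YAW),np.sin(YAW),0]);EY=np.array([-np.sin(YAW),np.cos(YAW),0])
DX=EX*np.cos(TH)-np.array([0,0,np.sin(TH)]); DN=EX*np.sin(TH)+np.array([0,0,np.cos(TH)])
HOME=RK+98*EX+55*np.array([0,0,1.])
def deck(a,b,h): # a: along slope from home foot (negative uphill), b: rack y, h: above deck
    return HOME+a*DX+b*EY+h*DN
def todeck(p):
    d=np.asarray(p)-HOME; return np.array([d@DX,d@EY,d@DN])
RD=Rtool(YAW,-TH)
E
python3 - <<'E'
from h import *
print("deck front",todeck([395.2,13.3,109]),"foot",todeck([561.2,18,64.9]),"btn",todeck([533.5,-86.5,124.9]),"carton F/B",todeck([424,4.9,134.5]),todeck([528.9,7.5,106.6]))
b=np.array([533.5,-86.5,124.9])
go(b+15*DN,RD,8)
E
```

```text
deck front [-2.11964275e+02  2.49755068e-02 -5.51421331e-01] foot [-40.14767138  -1.36902183  -0.44388685] btn [ -86.03887541 -104.78229292   49.42827729] carton F/B [-191.01078351   -9.42609094   31.41541377] [-82.44000207 -10.67680754  31.44896329]
8 x [10.52, 8.52, 12.67] [0.003, 0.001, 0.001] |shift| 18.5 turn 0.0
```

{"name": "carry_out", "arguments": {"plan": [[0, [10.5, 8.5, 12.7], [0, 0, 0]], [0, [10.5, 8.5, 12.7], [0, 0, 0]], [0, [10.5, 8.5, 12.7], [0, 0, 0]], [0, [10.5, 8.5, 12.7], [0, 0, 0]], [0, [10.5, 8.5, 12.7], [0, 0, 0]], [0, [10.5, 8.5, 12.7], [0, 0, 0]], [0, [10.5, 8.5, 12.7], [0, 0, 0]], [0, [10.5, 8.5, 12.7], [0, 0, 0]], [0, [0, 0, 5], [0, 0, 0]], [0, [0, 0, 5], [0, 0, 0]], [0, [0, 0, 5], [0, 0, 0]], [0, [0, 0, 5], [0, 0, 0]], [0, [0, 0, 3], [0, 0, 0]], [0, [0, 0, 3], [0, 0, 0]], [0, [0, 0, 1], [0, 0, 0]], [0, [0, 0, 0], [0, 0, 0]]]}}

```text
time_s: 3.2
eef_pos: [530.2, -86.8, 114.4]
ee_rot: [0.004, 0.991, 0.018, -0.129]
force: [-2.3, -1.1, 4.1]
grip_width: -0.002
```

```bash
python3 - <<'E'
from h import *
s,p,A=cur();print(p,todeck(p),s["force"],s["force"]@DN)
E
```

```text
[530.20092938 -86.76583945 114.35060009] [ -86.5200891  -104.92690465   38.38328309] [-2.25204301 -1.09370303  4.09758626] 3.3703295872024284
```

{"name": "carry_out", "arguments": {"plan": [[0, [0, 0, 1.5], [0, 0, 0]], [0, [0, 0, 1.5], [0, 0, 0]], [0, [0, 0, 0.5], [0, 0, 0]], [0, [0, 0, 0], [0, 0, 0]]]}}

```text
time_s: 3.53
eef_pos: [530.2, -86.8, 113.7]
ee_rot: [0.004, 0.992, 0.018, -0.128]
force: [-3.4, 1.7, 24.5]
grip_width: -0.002
```

```bash
python3 - <<'E'
from h import *
s,p,A=cur();print(p,todeck(p),s["force"],s["force"]@DN)
E
```

```text
[530.20949215 -86.7754807  113.71347567] [ -86.34824655 -104.93685359   37.76971569] [-3.39210699  1.68641674 24.50942403] 22.82820790056858
```

{"name": "carry_out", "arguments": {"plan": [[0, [0, 0, -16], [0, 0, 0]], [0, [0, 0, -20], [0, 0, 0]], [0, [-22, -1, 0], [0, 0, 0]], [0, [-22, 0, 0], [0, 0, 0]], [0, [-22, 0, 0], [0, 0, 0]], [0, [0, 0, 22], [0, 0, 0]], [0, [0, 0, 22], [0, 0, 0]], [0, [0, 0, 18], [0, 0, 0]], [0, [0, -3, 0], [0, 0, 0]], [0, [0, -3, 0], [0, 0, 0]], [0, [0, -3, 0], [0, 0, 0]], [0, [0, -3, 0], [0, 0, 0]], [0, [0, -3, 0], [0, 0, 0]], [0, [0, 0, 0], [0, 0, 0]]]}}

```text
time_s: 4.7
eef_pos: [456.6, -73.6, 102.5]
ee_rot: [0.004, 0.991, 0.019, -0.132]
force: [-11.7, -5.0, 3.7]
grip_width: -0.004
```

```bash
cat > shot.py <<'E'
import sys
from h import *
from rig import ctrl
s,p,A=cur();n=sys.argv[1];c=ctrl.capture("wrist")
print(s["time_s"],"deck abh",todeck(p).round(1),"F",s["force"].round(1),"grip",s["grip_width"].round(3),"tilt err",(R.from_matrix(A.T@RD).as_rotvec()/U).round(3))
pickle.dump((c,s),open(n+".pkl","wb"))
cv2.imwrite(f"pics/{n}.png",cv2.resize(c["color"],(800,600),interpolation=cv2.INTER_CUBIC))
E
python3 shot.py w2
```

```text
Traceback (most recent call last):
  File "shot.py", line 5, in <module>
    print(s["time_s"],"deck abh",todeck(p).round(1),"F",s["force"].round(1),"grip",s["grip_width"].round(3),"tilt err",(R.from_matrix(A.T@RD).as_rotvec()/U).round(3))
                                                                                   ^^^^^^^^^^^^^^^^^^^^^
AttributeError: 'float' object has no attribute 'round'
```

```bash
sed -i 's/s\["grip_width"\].round(3)/round(float(s["grip_width"]),3)/' shot.py
python3 shot.py w2
```

```text
4.75 deck abh [-154.   -89.1    8.1] F [-11.7  -5.2   3.9] grip -0.004 tilt err [0.031 0.045 0.001]
```

View pics/w2.png

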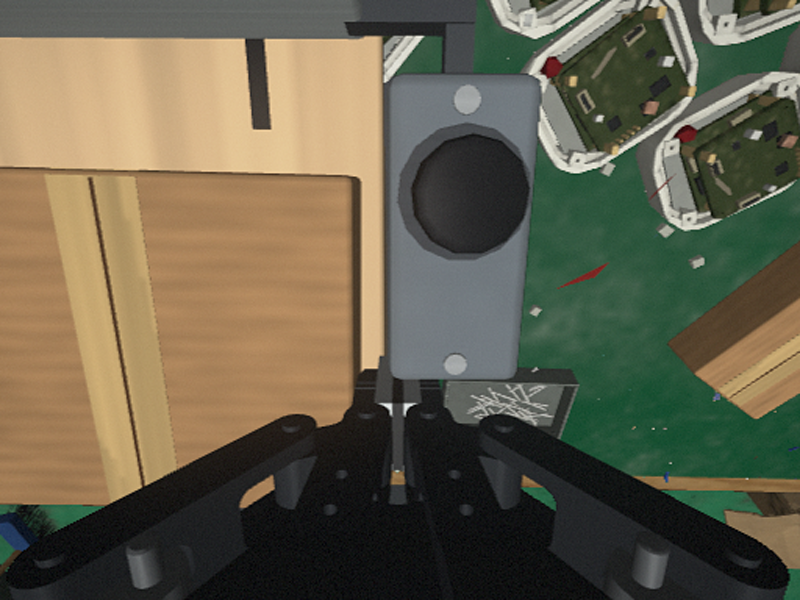

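```bash
cat >> h.py <<'E'
def pix(n,pts,h):
    c,s=pickle.load(open(n+".pkl","rb"));T=wristT(c,s);f=1.5625;o=T[:3,3]
    for u,v in pts:
        r=T[:3,:3]@np.array([(u/f-c["cx"])/c["fx"],-(v/f-c["cy"])/c["fy"],-1.])
        hh=(o-HOME)@DN; P=o+r*((h-.5-hh)/(r@DN)); print((u,v),"h",h,"abh",todeck(P).round(1))
E
python3 - <<'E'
from h import *
pix("w2",[(355,176),(354,360),(20,168),(45,175),(137,176),(100,490),(176,490)],32)
pix("w2",[(383,100),(100,38),(380,38)],0)
E
```

```text
(355, 176) h 32 abh [-82.1 -78.6  31.5]
(354, 360) h 32 abh [-135.6  -76.8   31.5]
(20, 168) h 32 abh [-80.1  10.4  31.5]
(45, 175) h 32 abh [-81.9   4.2  31.5]
(137, 176) h 32 abh [-82.2 -20.3  31.5]
(100, 490) h 32 abh [-182.7    9.3   31.5]
(176, 490) h 32 abh [-182.7  -16.    31.5]
(383, 100) h 0 abh [-58.4 -85.3  -0.5]
(100, 38) h 0 abh [-40.8   2.8  -0.5]
(380, 38) h 0 abh [-40.6 -84.6  -0.5]
```

{"name": "carry_out", "arguments": {"plan": [[0, [-5, 0, 0], [0, 0, 0]], [0, [0, -2.5, 0], [0, 0, 0]], [0, [0, -2.5, 0], [0, 0, 0]], [0, [0, -2.5, 0], [0, 0, 0]], [0, [0, -1.5, 0], [0, 0, 0]], [0, [0, 0, 0], [0, 0, 0]]]}}

```text
time_s: 5.3
eef_pos: [453.6, -64.2, 103.5]
ee_rot: [0.004, 0.991, 0.018, -0.129]
force: [0.4, 0.1, -0.3]
grip_width: -0.0
```

```bash
python3 shot.py w3
```

```text
5.3 deck abh [-156.9  -79.5    8.4] F [ 0.4  0.1 -0.3] grip -0.0 tilt err [ 0.022 -0.009  0.002]
```

View pics/w3.png

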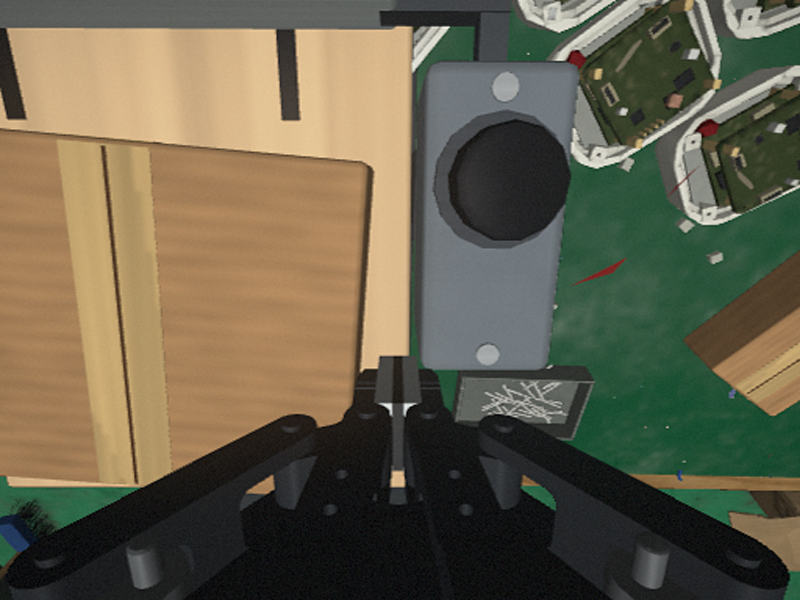

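```bash
python3 - <<'E'
from h import *
pix("w3",[(369,162),(357,400),(2,131),(57,138),(149,149),(98,480),(171,480),(103,145),(136,484)],32)
pix("w3",[(410,100)],0)
E
```

```text
(369, 162) h 32 abh [-81.6 -72.8  31.5]
(357, 400) h 32 abh [-152.4  -67.7   31.5]
(2, 131) h 32 abh [-73.9  23.   31.5]
(57, 138) h 32 abh [-75.6   9.1  31.5]
(149, 149) h 32 abh [-78.3 -14.6  31.5]
(98, 480) h 32 abh [-181.9   19.    31.5]
(171, 480) h 32 abh [-181.9   -5.2   31.5]
(103, 145) h 32 abh [-77.3  -2.7  31.5]
(136, 484) h 32 abh [-183.5    6.6   31.5]
(410, 100) h 0 abh [-61.  -84.5  -0.5]
```

{"name": "carry_out", "arguments": {"plan": [[0, [0, 4, -24], [0, 0, 0]], [0, [0, 0, -30], [0, 0, 0]], [40, [-12, -20, -10], [0, 0, 0]], [85, [-16, -20, 0], [0, 0, 0]], [85, [-16, -22, 0], [0, 0, 0]], [85, [-16, -21.5, 0], [0, 0, 0]], [85, [0, 0, 20], [0, 0, 0]], [85, [0, 0, 24], [0, 0, 0]], [85, [0, 0, 24], [0, 0, 0]], [85, [0, 0, 10], [0, 0, 0]], [85, [0, 0, 0], [0, 0, 0]]]}}

```text
time_s: 6.27
eef_pos: [387.3, 13.0, 103.4]
ee_rot: [0.003, 0.991, 0.018, -0.132]
force: [-0.0, 0.4, -0.3]
grip_width: 0.994
```

```bash
python3 shot.py w4
```

```text
6.2667 deck abh [-218.2    0.    -8. ] F [-0.   0.4 -0.3] grip 0.994 tilt err [ 0.008  0.038 -0.   ]
```

View pics/w4.png

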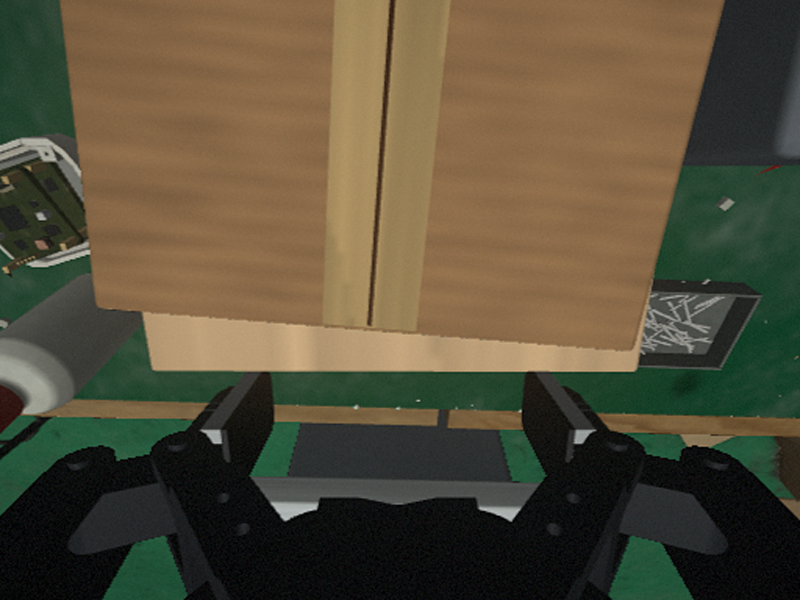

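{"name": "carry_out", "arguments": {"plan": [[85, [6, 0, -2], [0, 0, 0]], [85, [8, 0, 0], [0, 0, 0]], [85, [8, 0, 0], [0, 0, 0]], [85, [8, 0, 0], [0, 0, 0]], [85, [8, 0, 0], [0, 0, 0]], [85, [8, 0, 0], [0, 0, 0]], [85, [8, 0, 0], [0, 0, 0]], [85, [8, 0, 0], [0, 0, 0]], [85, [8, 0, 0], [0, 0, 0]], [85, [6, 0, 0], [0, 0, 0]], [85, [5, 0, 0], [0, 0, 0]], [85, [0, 0, 0], [0, 0, 0]]]}}

```text
time_s: 7.32
eef_pos: [468.5, 15.4, 85.8]
ee_rot: [0.003, 0.991, 0.018, -0.129]
force: [0.3, -0.3, 0.9]
grip_width: 0.993
```

```bash
python3 shot.py w5
```

```text
7.3167 deck abh [-135.1   -0.5   -4.1] F [ 0.3 -0.3  0.9] grip 0.993 tilt err [ 0.021 -0.012 -0.001]
```

View pics/w5.png

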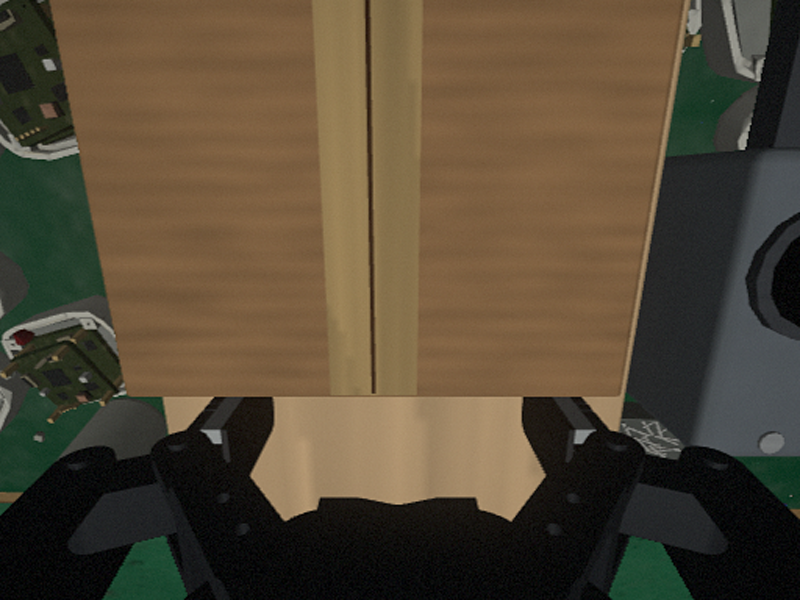

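```bash
python3 - <<'E'
from h import *
pix("w5",[(127,395),(622,395),(374,392),(367,5)],32)
E
```

```text
(127, 395) h 32 abh [-122.    74.1   31.5]
(622, 395) h 32 abh [-122.1  -64.1   31.5]
(374, 392) h 32 abh [-121.1    5.2   31.5]
(367, 5) h 32 abh [-27.8   5.3  31.5]
```

{"name": "carry_out", "arguments": {"plan": [[85, [4, 2, 0], [0, 0, 0]], [85, [4, 2, 0], [0, 0, 0]], [85, [3, 2, 0], [0, 0, 0]], [85, [2, 0.5, 0], [0, 0, 0]], [85, [1, 0, 0], [0, 0, 0]], [85, [0, 0, 0], [0, 0, 0]]]}}

```text
time_s: 7.87
eef_pos: [481.6, 9.2, 82.4]
ee_rot: [0.004, 0.991, 0.018, -0.129]
force: [-0.8, 1.1, -0.6]
grip_width: 0.994
```

```bash
python3 shot.py w6
```

```text
7.8667 deck abh [-121.8   -7.2   -4. ] F [-0.8  1.1 -0.6] grip 0.994 tilt err [ 0.023 -0.007 -0.005]
```

View pics/w6.png

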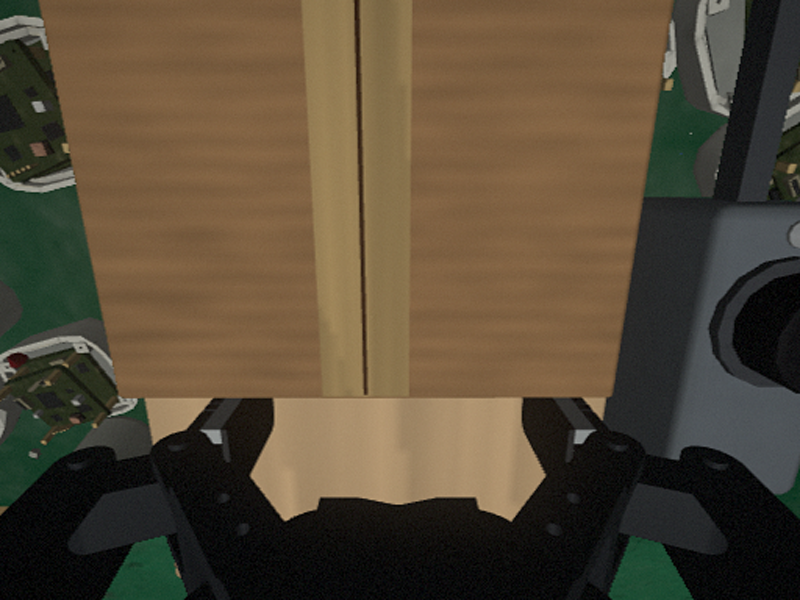

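```bash
python3 - <<'E'
from h import *
pix("w6",[(119,396),(613,396),(365,392),(357,5)],32)
E
```

```text
(119, 396) h 32 abh [-109.    69.7   31.5]
(613, 396) h 32 abh [-109.2  -68.4   31.5]
(365, 392) h 32 abh [-107.9    1.    31.5]
(357, 5) h 32 abh [-14.5   0.8  31.5]
```

{"name": "carry_out", "arguments": {"plan": [[85, [2, 1, 0], [0, 0, 0]], [85, [1, 0.5, 0], [0, 0, 0]], [85, [1, 0, 0], [0, 0, 0]], [85, [0, 0, 0], [0, 0, 0]]]}}

```text
time_s: 8.25
eef_pos: [482.6, 8.8, 82.2]
ee_rot: [0.003, 0.991, 0.018, -0.133]
force: [-17.5, 3.6, 16.1]
grip_width: 0.991
```

```bash
python3 shot.py w7
```

```text
8.25 deck abh [-120.9   -7.6   -4. ] F [-17.5   3.6  16.1] grip 0.991 tilt err [0.008 0.072 0.001]
```

{"name": "carry_out", "arguments": {"plan": [[85, [-6, 0, 0], [0, 0, 0]], [85, [-12, 0, 0], [0, 0, 0]], [85, [0, 0, -30], [0, 0, 0]], [85, [0, 0, -40], [0, 0, 0]], [85, [0, 0, -40], [0, 0, 0]], [85, [0, 0, -40], [0, 0, 0]], [85, [0, 0, -20], [0, 0, 0]], [85, [0, 0, 0], [0, 0, 0]]]}}

```text
time_s: 8.97
eef_pos: [513.8, 9.1, 254.9]
ee_rot: [0.005, 0.992, 0.018, -0.125]
force: [-0.5, 0.2, 0.4]
grip_width: 0.998
```

```bash
python3 shot.py w8; python3 - <<'E'
from h import *
go([437,-307,190],Rtool(np.radians(-33.2)),14)
E
```

```text
8.9667 deck abh [-135.1   -8.6  170.8] F [-0.5  0.2  0.4] grip 0.998 tilt err [ 0.042 -0.094 -0.006]
14 x [0.99, 23.46, 4.71] [0.056, 0.168, 0.418] |shift| 23.9 turn 0.45
```

View pics/w8.png

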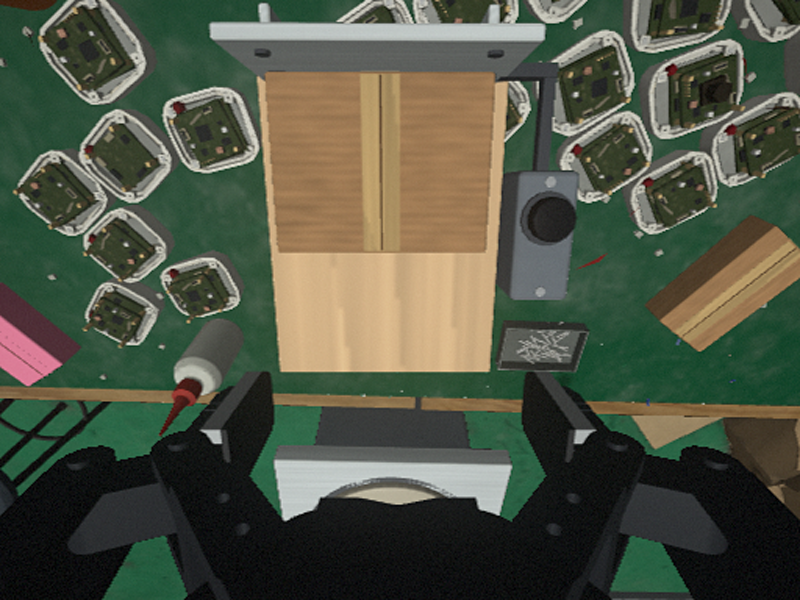

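```bash
python3 - <<'E'
from h import *
pix("w8",[(279,251),(487,251),(265,72),(496,72),(268,75)],32)
pix("w8",[(281,371),(491,372)],0);pix("w8",[(212,40),(545,41)],87)
E
```

```text
(279, 251) h 32 abh [-108.5   69.    31.5]
(487, 251) h 32 abh [-108.6  -70.2   31.5]
(265, 72) h 32 abh [-0.6 69.3 31.5]
(496, 72) h 32 abh [ -0.5 -69.5  31.5]
(268, 75) h 32 abh [-2.2 67.6 31.5]
(281, 371) h 0 abh [-210.3   83.4   -0.5]
(491, 372) h 0 abh [-211.6  -85.9   -0.5]
(212, 40) h 87 abh [ 0.4 78.  86.5]
(545, 41) h 87 abh [  0.1 -80.2  86.5]
```

{"name": "carry_out", "arguments": {"plan": [[85, [1, 23.5, 4.7], [0.056, 0.168, 0.418]], [85, [1, 23.5, 4.7], [0.056, 0.168, 0.418]], [85, [1, 23.5, 4.7], [0.056, 0.168, 0.418]], [85, [1, 23.5, 4.7], [0.056, 0.168, 0.418]], [85, [1, 23.5, 4.7], [0.056, 0.168, 0.418]], [85, [1, 23.5, 4.7], [0.056, 0.168, 0.418]], [85, [1, 23.5, 4.7], [0.056, 0.168, 0.418]], [85, [1, 23.5, 4.7], [0.056, 0.168, 0.418]], [85, [1, 23.5, 4.7], [0.056, 0.168, 0.418]], [85, [1, 23.5, 4.7], [0.056, 0.168, 0.418]], [85, [1, 23.5, 4.7], [0.056, 0.168, 0.418]], [85, [1, 23.5, 4.7], [0.056, 0.168, 0.418]], [85, [1, 23.5, 4.7], [0.056, 0.168, 0.418]], [85, [1, 23.5, 4.7], [0.056, 0.168, 0.418]], [85, [0, 0, 0], [0, 0, 0]], [85, [0, 0, 0], [0, 0, 0]]]}}

```text
time_s: 10.35
eef_pos: [434.5, -307.5, 187.2]
ee_rot: [-0.0, 0.958, -0.287, -0.003]
force: [0.2, 0.0, -0.3]
grip_width: 0.99
```

```bash
python3 shot.py w9; python3 - <<'E'
from h import *
c,s=pickle.load(open("w9.pkl","rb"));W=cloud(c,wristT(c,s))
A=rot(s["ee_rot"]);p=s["eef_pos"];print(p,A.round(3).tolist())
col=c["color"].astype(int)
m=(np.hypot(W[...,0]-437,W[...,1]+307)<85)&(abs(W[...,2]-32)<5)&(col[...,2]-col[...,0]>40)
P=W[m];print(len(P),np.median(P[:,2]),cv2.minAreaRect(P[:,:2].astype(np.float32)))
E
```

```text
10.35 deck abh [-205.5 -322.    82.1] F [ 0.2  0.  -0.3] grip 0.99 tilt err [-0.777 -2.343 -5.866]
[ 434.54557299 -307.45521835  187.23784482] [[0.836, -0.549, -0.006], [-0.549, -0.836, 0.003], [-0.006, 0.001, -1.0]]
6002 31.39354596162289 ((435.57525634765625, -311.5487365722656), (65.5864028930664, 119.88947296142578), 56.26047897338867)
```

View pics/w9.png

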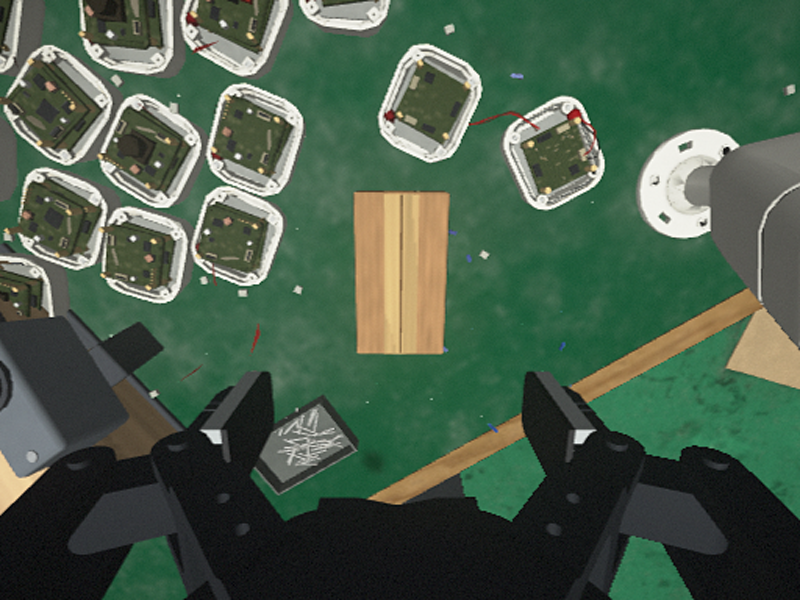

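```bash
python3 - <<'E'
from h import *
Rt=Rtool(np.radians(-33.7))
go([435.6,-311.5,60],Rt,5)
rows(np.array([435.6,-311.5,60]),Rt,[435.6,-311.5,2],Rt,3)
E
```

```text
5 x [0.67, 0.71, 25.53] [0.002, 0.011, 0.016] |shift| 25.5 turn 0.02
3 x [0.0, -0.0, 19.33] [0.0, 0.0, 0.0] |shift| 19.3 turn 0.0
```

{"name": "carry_out", "arguments": {"grip_force": 50, "plan": [[85, [0.7, 0.7, 25.5], [0, 0.01, 0.016]], [85, [0.7, 0.7, 25.5], [0, 0.01, 0.016]], [85, [0.7, 0.7, 25.5], [0, 0.01, 0.016]], [85, [0.7, 0.7, 25.5], [0, 0.01, 0.016]], [85, [0.7, 0.7, 25.5], [0, 0.01, 0.016]], [85, [0, 0, 20], [0, 0, 0]], [85, [0, 0, 20], [0, 0, 0]], [85, [0, 0, 13], [0, 0, 0]], [85, [0, 0, 5], [0, 0, 0]], [85, [0, 0, 0], [0, 0, 0]], [55, [0, 0, 0], [0, 0, 0]], [55, [0, 0, 0], [0, 0, 0]], [55, [0, 0, 0], [0, 0, 0]], [55, [0, 0, 0], [0, 0, 0]], [55, [0, 0, 0], [0, 0, 0]]]}}

```text
time_s: 11.65
eef_pos: [436.8, -312.6, 4.2]
ee_rot: [0.001, 0.957, -0.29, 0.001]
force: [-0.3, 1.8, 6.8]
grip_width: 0.76
```

```bash
python3 shot.py w10; python3 - <<'E'
from h import *
s,p,A=cur();print(p)
E
```

```text
11.65 deck abh [-156.4 -327.1  -94.2] F [-0.3  1.8  6.8] grip 0.76 tilt err [-0.749 -2.427 -5.933]
[ 436.82528054 -312.58370665    4.20184914]
```

View pics/w10.png

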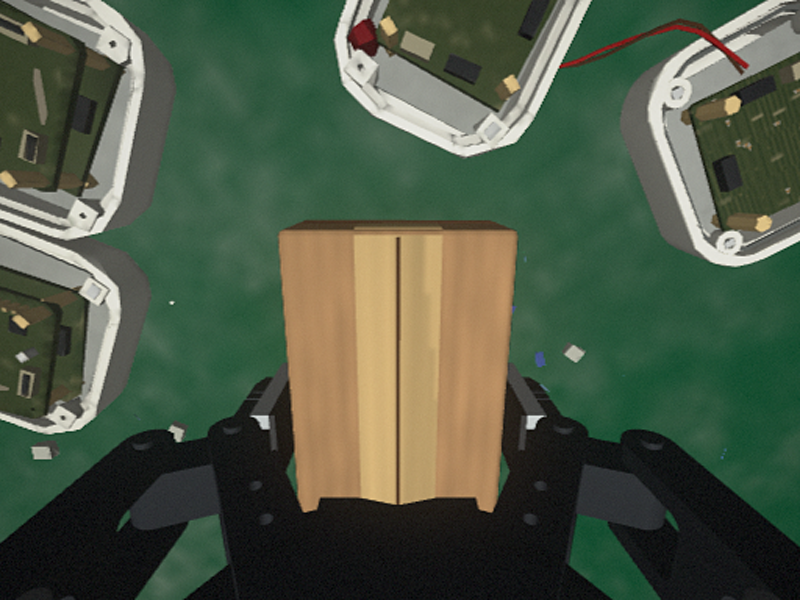

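```bash
python3 - <<'E'
from h import *
s,p,A=cur()
p2=p+np.array([0,0,120.]); rows(p,A,p2,A,5)
rows(p2,A,deck(-68,0,110),RD,13)
E
```

```text
5 x [0.08, 0.05, -24.0] [0.0, 0.0, 0.0] |shift| 24.0 turn 0.0
13 x [1.19, -27.58, -4.79] [-0.058, -0.187, -0.456] |shift| 28.0 turn 0.5
```

{"name": "carry_out", "arguments": {"plan": [[55, [0, 0, -12], [0, 0, 0]], [55, [0, 0, -24], [0, 0, 0]], [55, [0, 0, -28], [0, 0, 0]], [55, [0, 0, -28], [0, 0, 0]], [55, [0, 0, -28], [0, 0, 0]], [55, [1.2, -27.6, -4.8], [-0.058, -0.187, -0.456]], [55, [1.2, -27.6, -4.8], [-0.058, -0.187, -0.456]], [55, [1.2, -27.6, -4.8], [-0.058, -0.187, -0.456]], [55, [1.2, -27.6, -4.8], [-0.058, -0.187, -0.456]], [55, [1.2, -27.6, -4.8], [-0.058, -0.187, -0.456]], [55, [1.2, -27.6, -4.8], [-0.058, -0.187, -0.456]], [55, [1.2, -27.6, -4.8], [-0.058, -0.187, -0.456]], [55, [1.2, -27.6, -4.8], [-0.058, -0.187, -0.456]], [55, [1.2, -27.6, -4.8], [-0.058, -0.187, -0.456]], [55, [1.2, -27.6, -4.8], [-0.058, -0.187, -0.456]], [55, [1.2, -27.6, -4.8], [-0.058, -0.187, -0.456]], [55, [1.2, -27.6, -4.8], [-0.058, -0.187, -0.456]], [55, [1.2, -27.6, -4.8], [-0.058, -0.187, -0.456]], [55, [0, 0, 0], [0, 0, 0]], [55, [0, 0, 0], [0, 0, 0]]]}}

```text
time_s: 13.37
eef_pos: [562.6, 21.2, 177.9]
ee_rot: [0.002, 0.991, 0.019, -0.131]
force: [-0.6, -0.3, -3.4]
grip_width: 0.76
```

```bash
python3 shot.py w11; python3 - <<'E'
from h import *
go(deck(-68,0,40),RD,6)
E
```

```text
13.3667 deck abh [-67.8   1.8 109.1] F [-0.6 -0.3 -3.4] grip 0.76 tilt err [-0.005  0.017  0.015]
6 x [0.0, 0.13, 11.49] [-0.001, 0.003, -0.0] |shift| 11.5 turn 0.0
```

View pics/w11.png

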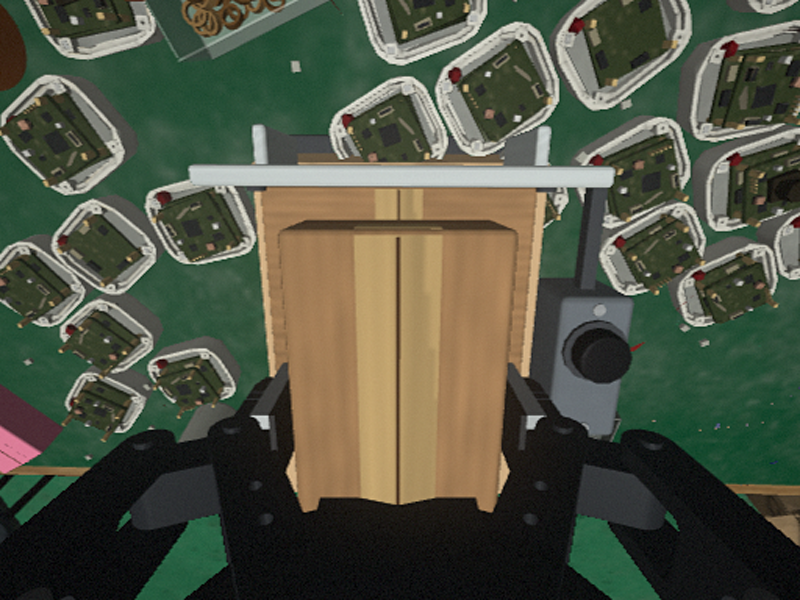

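{"name": "carry_out", "arguments": {"plan": [[55, [0, 0.2, 12], [0, 0, 0]], [55, [0, 0.2, 12], [0, 0, 0]], [55, [0, 0.2, 12], [0, 0, 0]], [55, [0, 0.2, 12], [0, 0, 0]], [55, [0, 0, 12], [0, 0, 0]], [55, [0, 0, 9], [0, 0, 0]], [55, [0, 0, 2], [0, 0, 0]], [55, [0, 0, 0], [0, 0, 0]]]}}

```text
time_s: 14.08
eef_pos: [544.0, 18.1, 109.1]
ee_rot: [0.002, 0.991, 0.017, -0.131]
force: [0.8, 0.5, -2.3]
grip_width: 0.766
```

```bash
python3 shot.py w12
```

```text
14.0833 deck abh [-68.2  -0.6  37.9] F [ 0.8  0.5 -2.3] grip 0.766 tilt err [-0.016  0.026 -0.014]
```

{"name": "carry_out", "arguments": {"plan": [[55, [3, 0, 0], [0, 0, 0]], [55, [3, 0, 0], [0, 0, 0]], [55, [1.5, 0, 0], [0, 0, 0]], [55, [1, 0, 0], [0, 0, 0]], [55, [0, 0, 0], [0, 0, 0]]]}}

```text
time_s: 14.55
eef_pos: [552.6, 19.1, 107.0]
ee_rot: [0.002, 0.991, 0.018, -0.131]
force: [0.3, 0.8, -1.2]
grip_width: 0.762
```

```bash
python3 shot.py w13
```

```text
14.55 deck abh [-59.3   0.   38. ] F [ 0.3  0.8 -1.2] grip 0.762 tilt err [-0.012  0.02  -0.003]
```

View pics/w13.png

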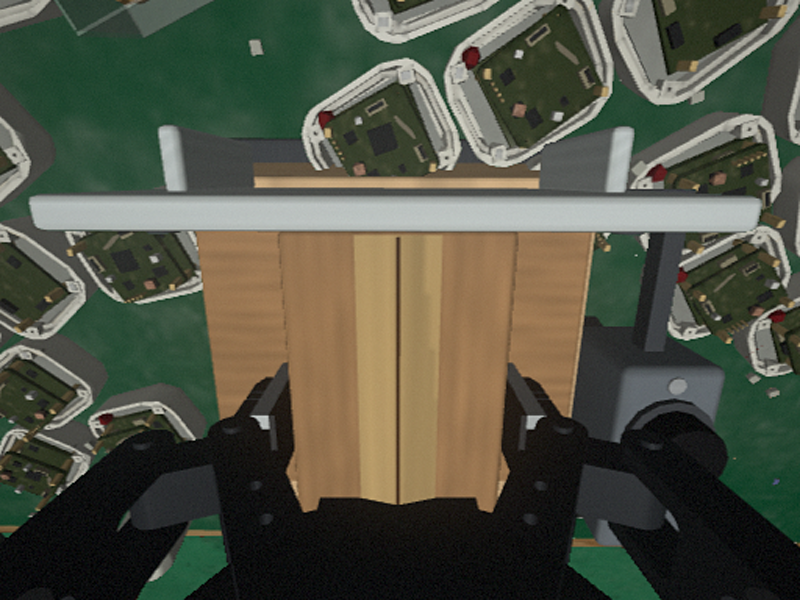

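{"name": "carry_out", "arguments": {"plan": [[55, [1.2, 0, 0.5], [0, 0, 0]], [55, [1.2, 0, 0.5], [0, 0, 0]], [55, [0, 0, 0.5], [0, 0, 0]], [55, [0, 0, 0], [0, 0, 0]]]}}

```text
time_s: 14.93
eef_pos: [553.8, 19.1, 105.1]
ee_rot: [0.002, 0.991, 0.018, -0.131]
force: [-4.9, -0.5, 1.0]
grip_width: 0.77
```

```bash
python3 shot.py w14
```

```text
14.9333 deck abh [-57.6   0.   36.5] F [-4.9 -0.5  1. ] grip 0.77 tilt err [-0.013  0.034 -0.005]
```

{"name": "carry_out", "arguments": {"plan": [[55, [0.5, 0, 0.6], [0, 0, 0]], [55, [0, 0, 0], [0, 0, 0]], [76, [0, 0, 0], [0, 0, 0]], [85, [0, 0, 0], [0, 0, 0]], [85, [0, 0, 0], [0, 0, 0]], [85, [0, 0, -15], [0, 0, 0]], [85, [0, 0, -30], [0, 0, 0]], [85, [-20, 0, -30], [0, 0, 0]], [85, [-30, 0, 0], [0, 0, 0]], [85, [-30, 0, 0], [0, 0, 0]], [85, [0, 0, 0], [0, 0, 0]]]}}

```text
time_s: 15.9
eef_pos: [494.0, 17.2, 199.1]
ee_rot: [0.002, 0.991, 0.018, -0.13]
force: [-0.2, -0.7, 0.2]
grip_width: 0.999
```

```bash
python3 shot.py w15
```

```text
15.9 deck abh [-139.6    0.3  112. ] F [-0.2 -0.7  0.2] grip 0.999 tilt err [-0.01   0.014 -0.002]
```

View pics/w15.png

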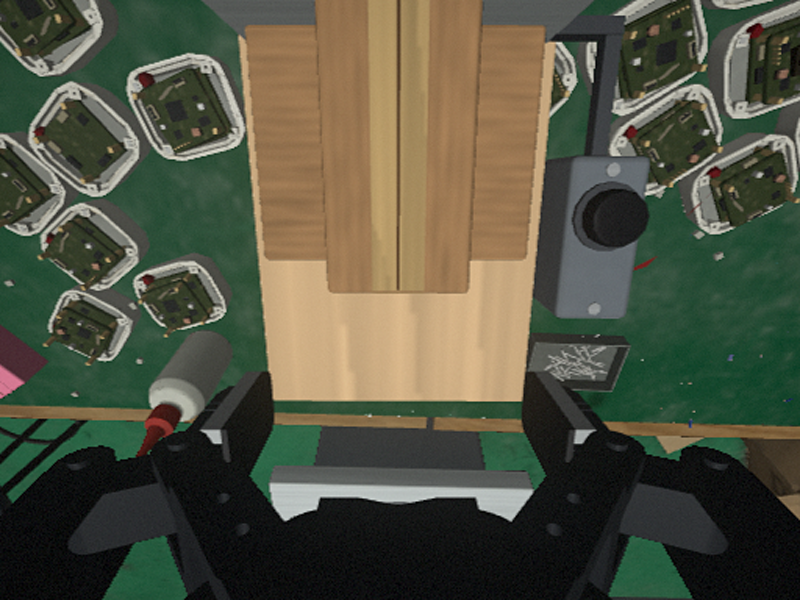

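```bash
python3 - <<'E'
from h import *
pix("w15",[(329,292),(468,292),(398,291)],64);pix("w15",[(266,259),(528,259)],32)
go([485,330,260],Rtool(.2),12)
s,p,A=cur()
E
```

```text
(329, 292) h 64 abh [-118.9   31.2   63.5]
(468, 292) h 64 abh [-118.9  -33.4   63.5]
(398, 291) h 64 abh [-118.4   -0.9   63.5]
(266, 259) h 32 abh [-109.2   69.3   31.5]
(528, 259) h 32 abh [-109.2  -69.9   31.5]
12 x [1.27, -26.09, -5.26] [-0.018, 0.207, -0.13] |shift| 26.6 turn 0.24
```

```bash
python3 - <<'E'
from h import *
go([508,424,190],Rtool(.25),14)
E
```

```text
14 x [4.86, -28.73, 0.09] [-0.02, 0.177, -0.145] |shift| 29.1 turn 0.23
```

{"name": "carry_out", "arguments": {"plan": [[85, [4.9, -28.7, 0], [-0.02, 0.177, -0.145]], [85, [4.9, -28.7, 0], [-0.02, 0.177, -0.145]], [85, [4.9, -28.7, 0], [-0.02, 0.177, -0.145]], [85, [4.9, -28.7, 0], [-0.02, 0.177, -0.145]], [85, [4.9, -28.7, 0], [-0.02, 0.177, -0.145]], [85, [4.9, -28.7, 0], [-0.02, 0.177, -0.145]], [85, [4.9, -28.7, 0], [-0.02, 0.177, -0.145]], [85, [4.9, -28.7, 0], [-0.02, 0.177, -0.145]], [85, [4.9, -28.7, 0], [-0.02, 0.177, -0.145]], [85, [4.9, -28.7, 0], [-0.02, 0.177, -0.145]], [85, [4.9, -28.7, 0], [-0.02, 0.177, -0.145]], [85, [4.9, -28.7, 0], [-0.02, 0.177, -0.145]], [85, [4.9, -28.7, 0], [-0.02, 0.177, -0.145]], [85, [4.9, -28.7, 0], [-0.02, 0.177, -0.145]], [85, [0, 0, 0], [0, 0, 0]], [85, [0, 0, 0], [0, 0, 0]]]}}

```text
time_s: 17.28
eef_pos: [509.5, 424.9, 189.0]
ee_rot: [0.0, 0.992, 0.126, -0.001]
force: [1.0, -0.4, -0.4]
grip_width: 0.996
```

```bash
python3 shot.py w16; python3 - <<'E'
from h import *
c,s=pickle.load(open("w16.pkl","rb"));W=cloud(c,wristT(c,s))
A=rot(s["ee_rot"]);p=s["eef_pos"];print(p,A.round(3).tolist(),s["joints"].round(2))
col=c["color"].astype(int)
m=(np.hypot(W[...,0]-510,W[...,1]-424)<85)&(abs(W[...,2]-32)<5)&(col[...,2]-col[...,0]>40)
P=W[m];print(len(P),np.median(P[:,2]),cv2.minAreaRect(P[:,:2].astype(np.float32)))
E
```

```text
17.2833 deck abh [-107.5  407.2  110. ] F [ 1.  -0.4 -0.4] grip 0.996 tilt err [ 0.27  -2.455  2.044]
[509.53625183 424.90413904 188.95797807] [[0.968, 0.249, -0.002], [0.249, -0.968, -0.001], [-0.002, 0.0, -1.0]] [0.52 0.66 1.08 0.   1.41 1.84]
4095 31.35613711246191 ((510.9200744628906, 424.7124328613281), (94.05501556396484, 57.51128005981445), 14.406600952148438)
```

View pics/w16.png

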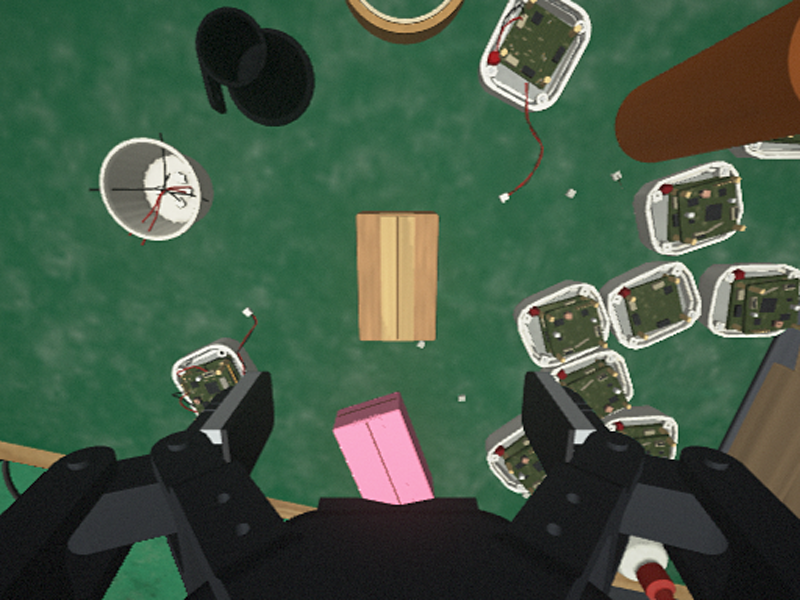

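{"name": "carry_out", "arguments": {"grip_force": 50, "plan": [[85, [1.3, 0.5, 30], [0, 0, 0]], [85, [0, 0, 35], [0, 0, 0]], [85, [0, 0, 35], [0, 0, 0]], [85, [0, 0, 30], [0, 0, 0]], [85, [0, 0, 25], [0, 0, 0]], [85, [0, 0, 20], [0, 0, 0]], [85, [0, 0, 9], [0, 0, 0]], [85, [0, 0, 0], [0, 0, 0]], [48, [0, 0, 0], [0, 0, 0]], [48, [0, 0, 0], [0, 0, 0]], [48, [0, 0, 0], [0, 0, 0]], [48, [0, 0, 0], [0, 0, 0]], [48, [0, 0, 0], [0, 0, 0]], [48, [0, 0, 0], [0, 0, 0]]]}}

```text
time_s: 18.5
eef_pos: [511.8, 423.8, 8.1]
ee_rot: [-0.001, 0.992, 0.125, 0.001]
force: [-0.1, -0.9, 5.9]
grip_width: 0.665
```

```bash
python3 shot.py w17; python3 - <<'E'
from h import *
s,p,A=cur();print(p, A.T@(np.array([510.9,424.7,0])-p))
p2=p+np.array([0,0,150.]); rows(p,A,p2,A,5)
rows(p2,A,deck(-58,0,150),RD,15)
E
```

```text
18.5 deck abh [-58.8 405.9 -64.2] F [-0.1 -0.9  5.9] grip 0.665 tilt err [ 0.255 -2.491  2.025]
[511.83936019 423.76693063   8.11206159] [-0.69398436 -1.12860844  8.11191641]
5 x [0.05, -0.03, -30.0] [0.0, 0.0, 0.0] |shift| 30.0 turn 0.0
15 x [0.16, 27.32, -3.98] [0.017, -0.166, 0.135] |shift| 27.6 turn 0.21
```

View pics/w17.png

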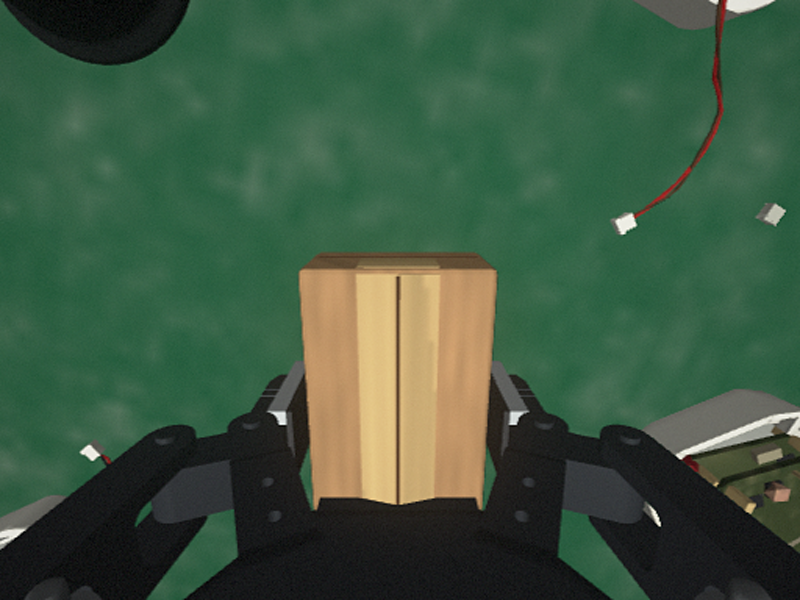

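{"name": "carry_out", "arguments": {"plan": [[48, [0, 0, -14], [0, 0, 0]], [48, [0, 0, -30], [0, 0, 0]], [48, [0, 0, -36], [0, 0, 0]], [48, [0, 0, -36], [0, 0, 0]], [48, [0, 0, -34], [0, 0, 0]], [48, [0.2, 27.3, -4], [0.017, -0.166, 0.135]], [48, [0.2, 27.3, -4], [0.017, -0.166, 0.135]], [48, [0.2, 27.3, -4], [0.017, -0.166, 0.135]], [48, [0.2, 27.3, -4], [0.017, -0.166, 0.135]], [48, [0.2, 27.3, -4], [0.017, -0.166, 0.135]], [48, [0.2, 27.3, -4], [0.017, -0.166, 0.135]], [48, [0.2, 27.3, -4], [0.017, -0.166, 0.135]], [48, [0.2, 27.3, -4], [0.017, -0.166, 0.135]], [48, [0.2, 27.3, -4], [0.017, -0.166, 0.135]], [48, [0.2, 27.3, -4], [0.017, -0.166, 0.135]], [48, [0.2, 27.3, -4], [0.017, -0.166, 0.135]], [48, [0.2, 27.3, -4], [0.017, -0.166, 0.135]], [48, [0.2, 27.3, -4], [0.017, -0.166, 0.135]], [48, [0.2, 27.3, -4], [0.017, -0.166, 0.135]], [48, [0.2, 27.3, -4], [0.017, -0.166, 0.135]]]}}

```text
time_s: 20.22
eef_pos: [582.4, 19.0, 214.6]
ee_rot: [0.003, 0.991, 0.018, -0.131]
force: [1.4, -0.2, -3.3]
grip_width: 0.668
```

{"name": "carry_out", "arguments": {"plan": [[48, [0, 0, 0], [0, 0, 0]], [48, [0, 0, 0], [0, 0, 0]]]}}

```text
time_s: 20.38
eef_pos: [582.6, 19.3, 214.1]
ee_rot: [0.003, 0.991, 0.017, -0.131]
force: [0.1, 0.7, -2.3]
grip_width: 0.673
```

```bash
python3 shot.py w18; python3 - <<'E'
from h import *
go(deck(-57,0,75),RD,8)
E
```

```text
20.3833 deck abh [-57.8  -0.9 149.2] F [ 0.1  0.7 -2.3] grip 0.673 tilt err [ 0.008  0.023 -0.022]
8 x [0.12, 0.02, 9.25] [0.001, 0.003, -0.001] |shift| 9.3 turn 0.0
```

View pics/w18.png

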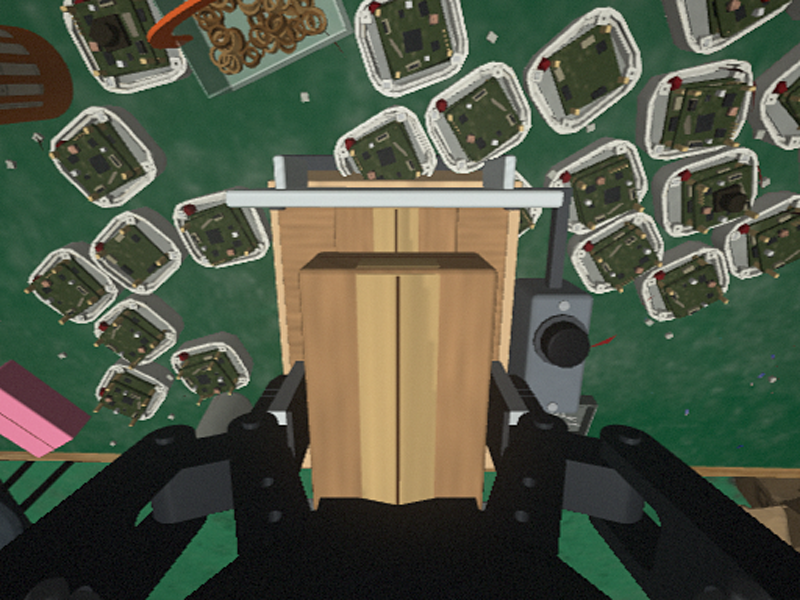

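{"name": "carry_out", "arguments": {"plan": [[48, [0.1, -0.1, 12], [0, 0, 0]], [48, [0.1, -0.1, 16], [0, 0, 0]], [48, [0.1, -0.1, 16], [0, 0, 0]], [48, [0.1, -0.1, 14], [0, 0, 0]], [48, [0, 0, 11], [0, 0, 0]], [48, [0, 0, 5], [0, 0, 0]], [48, [0, 0, 1], [0, 0, 0]], [48, [3, 0, 0], [0, 0, 0]], [48, [3, 0, 0], [0, 0, 0]], [48, [2, 0, 0], [0, 0, 0]], [48, [1, 0, 0], [0, 0, 0]], [48, [0, 0, 0], [0, 0, 0]]]}}

```text
time_s: 21.43
eef_pos: [572.5, 20.2, 138.6]
ee_rot: [0.003, 0.991, 0.018, -0.131]
force: [-0.8, 0.0, -2.7]
grip_width: 0.668
```

```bash
python3 shot.py w19
```

```text
21.4333 deck abh [-48.1   0.4  73.7] F [-0.8  0.  -2.7] grip 0.668 tilt err [ 0.014  0.026 -0.002]
```

View pics/w19.png

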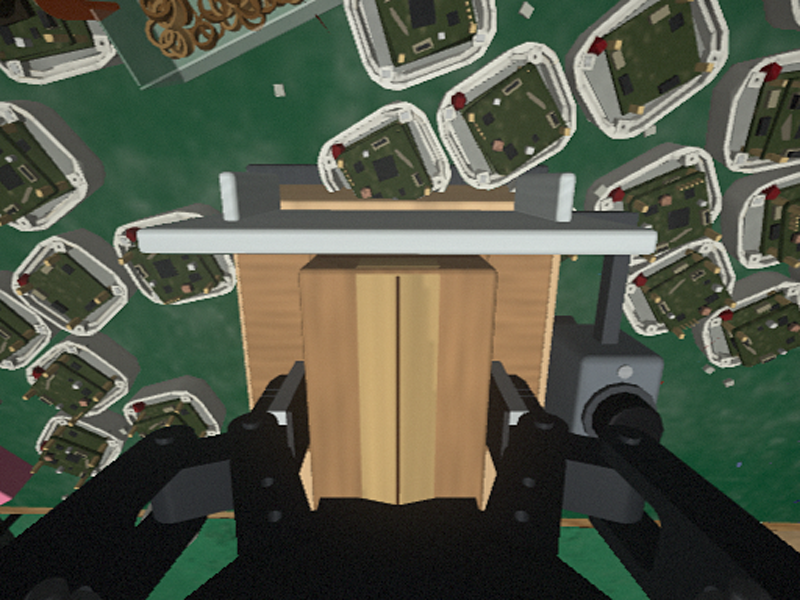

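{"name": "carry_out", "arguments": {"plan": [[48, [1.2, 0, 0.5], [0, 0, 0]], [48, [1.2, 0, 0.5], [0, 0, 0]], [48, [0.4, 0, 0.5], [0, 0, 0]], [48, [0, 0, 0], [0, 0, 0]]]}}

```text
time_s: 21.82
eef_pos: [574.2, 20.2, 136.7]
ee_rot: [0.003, 0.991, 0.018, -0.132]
force: [-3.0, -0.0, 1.8]
grip_width: 0.666
```

```bash
python3 shot.py w20
```

```text
21.8167 deck abh [-46.    0.4  72.3] F [-3.  -0.   1.8] grip 0.666 tilt err [ 0.014  0.036 -0.004]
```

{"name": "carry_out", "arguments": {"plan": [[48, [0.8, 0, 0.2], [0, 0, 0]], [48, [0.6, 0, 0], [0, 0, 0]], [48, [0, 0, 0], [0, 0, 0]]]}}

```text
time_s: 22.12
eef_pos: [574.3, 20.3, 136.7]
ee_rot: [0.003, 0.991, 0.018, -0.133]
force: [-12.5, -1.0, 9.7]
grip_width: 0.666
```

```bash
python3 shot.py w21
```

```text
22.1167 deck abh [-45.9   0.4  72.3] F [-12.5  -1.    9.7] grip 0.666 tilt err [ 0.014  0.07  -0.006]
```

View pics/w21.png

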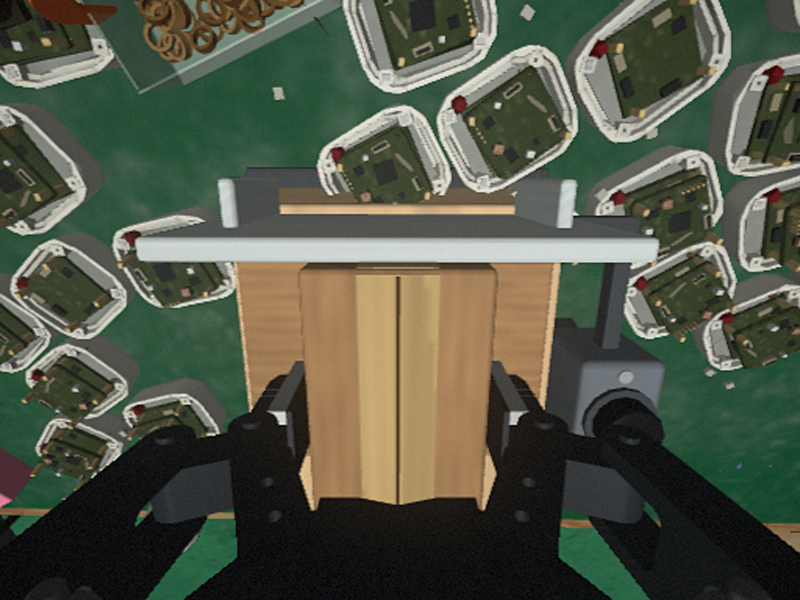

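{"name": "carry_out", "arguments": {"plan": [[48, [-0.8, 0, 0], [0, 0, 0]], [66, [0, 0, 0], [0, 0, 0]], [80, [0, 0, 0], [0, 0, 0]], [80, [0, 0, 0], [0, 0, 0]], [80, [0, 0, -15], [0, 0, 0]], [80, [0, 0, -30], [0, 0, 0]], [80, [-15, 0, -30], [0, 0, 0]], [80, [-30, 0, -10], [0, 0, 0]], [80, [-30, 0, 0], [0, 0, 0]], [80, [0, 0, 0], [0, 0, 0]], [80, [0, 0, 0], [0, 0, 0]]]}}

```text
time_s: 23.08
eef_pos: [524.4, 18.6, 238.3]
ee_rot: [0.003, 0.991, 0.018, -0.13]
force: [0.5, 0.3, -0.0]
grip_width: 0.931
```

```bash
python3 shot.py w22; python3 - <<'E'
from h import *
from rig import ctrl
for n in("scene","top"):
    c=ctrl.capture(n);pickle.dump(c,open(n+"1.pkl","wb"));cv2.imwrite(f"pics/{n}1.png",cv2.resize(c["color"],(800,600)))
E
```

```text
23.0833 deck abh [-120.3    0.6  157.7] F [ 0.5  0.3 -0. ] grip 0.931 tilt err [ 0.016  0.013 -0.004]
```

View pics/w22.png

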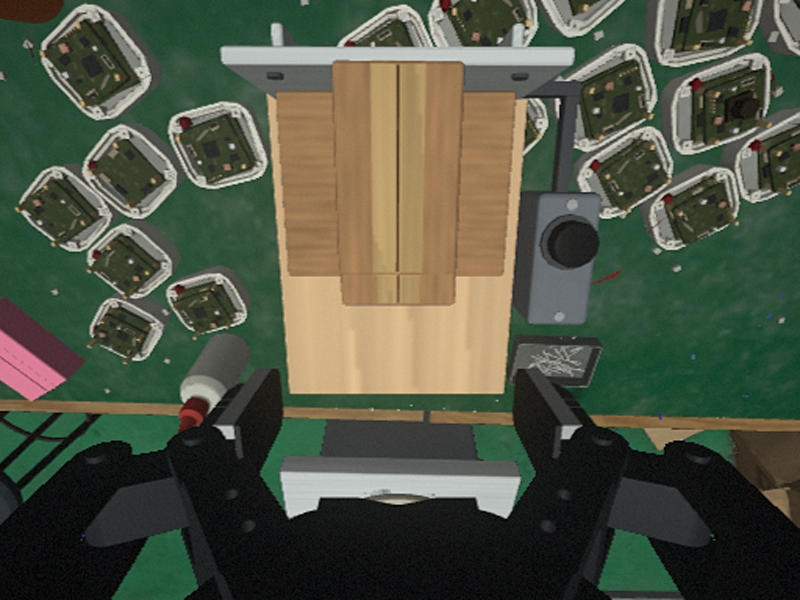

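View pics/scene1.png

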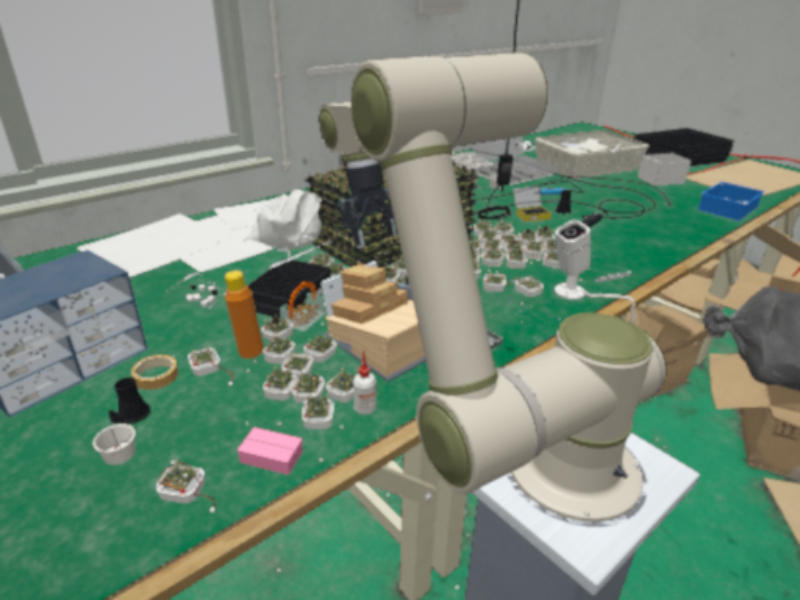

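```bash
python3 - <<'E'
from h import *
pix("w22",[(339,272),(457,273),(333,62),(464,62)],96);pix("w22",[(343,304),(453,304)],64);pix("w22",[(289,275),(502,275)],32)
pix("w22",[(222,62),(573,63)],87)
c,s=pickle.load(open("w22.pkl","rb"))
cv2.imwrite("pics/w22c.png",cv2.resize(c["color"][20:130,130:380],None,fx=3.2,fy=3.2,interpolation=cv2.INTER_CUBIC))
E
```

```text
(339, 272) h 96 abh [-93.   28.3  95.5]
(457, 273) h 96 abh [-93.5 -29.8  95.5]
(333, 62) h 96 abh [-0.7 27.3 95.5]
(464, 62) h 96 abh [ -0.6 -29.2  95.5]
(343, 304) h 64 abh [-118.8   31.1   63.5]
(453, 304) h 64 abh [-118.9  -32.9   63.5]
(289, 275) h 32 abh [-108.7   69.6   31.5]
(502, 275) h 32 abh [-108.7  -68.4   31.5]
(222, 62) h 87 abh [ 1.5 78.5 86.5]
(573, 63) h 87 abh [  1.1 -79.6  86.5]
```

View pics/w22c.png

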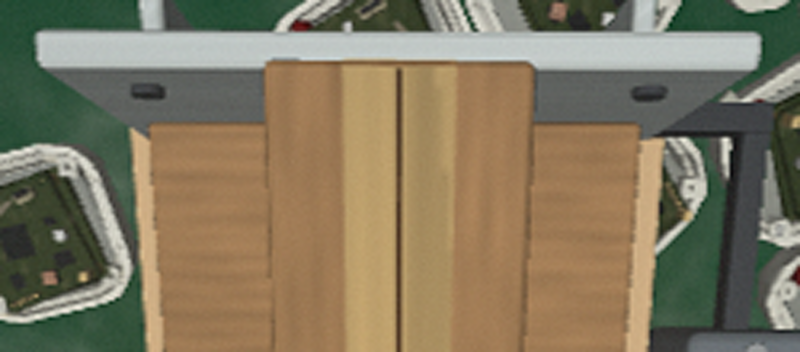

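```bash
python3 - <<'E'
from rig import ctrl
print(ctrl.finish_job())
E
```

```text
the job is handed in; nothing more can be done
None
```

The job is done and handed in at about 23 s of the 72 s allowed.

- **Catch:** I pressed the button to its hard stop before pushing the backstop, without first testing whether the catch was on, since pressing it does no harm.
- **Wide carton and backstop:** The wide carton started about 10 mm right of centre. I nudged it sideways at its front corner, then pushed it by its front until the backstop was home. It came up against a hard stop at about 17 N.
- **Stack:** I put the long carton on the wide one and the short brown carton on top, left the pink one alone, and held each to the backstop until contact force showed. Then I released and pulled the arm clear.

**Last checks (wrist camera):**
- The backstop measures home to within about 1 mm.
- The rear edges of the wide, long and short cartons are at 108.7, 118.8 and about 93.3 mm up-slope. If all three are flush they should be at 110, 120 and 95 mm, so they agree with each other to about 0.5 mm.
- All three are within about 1 mm of the middle, and square.

**Disagreements and gaps:**
- The top camera read up to about 6 mm off the wrist camera, so I used the wrist camera for every final position.
- Early on, a finger briefly touched the front of the button housing with about 12 N.
- I checked the bystanders only by eye in the scene picture, where they looked unmoved.

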